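Clamp a rough stone in the stone fixture with a hex key

TASK

Clamp the rough grey stone in the fixture ready to be brushed clean: take the hex key with the orange handle from its wooden block, feel for the recessed hex socket in the steel top of the blue edge clamp, seat the key well down and turn it clockwise, regrasping it about every quarter turn, until the jaw holds the stone firmly against the two stop pins. Feel your way in with a light hand, stop when the stone is firm rather than crushing it, and leave the key standing in the socket. Do not disturb the sample jar or the tan viewing stone behind the fixture.

Things in the scene. Friction and masses are not known exactly. Their poses are not given: they have to be found in the camera images.
- fixture: Stone holding fixture, fixed on the table: aluminium plate 130 (x) x 160 (y) mm, origin at the centre of its underside, upper face 18 mm above it. A blue edge clamp, body 52 (x) x 50 (y) mm, is bolted in a cross slot that runs along x at y = -37 mm; its steel jaw with a rubber face, 44 mm wide, moves towards +y and presses the stone against two stop pins.
- slot_mid (a point): Point of the fixture (same axes) at the middle of the slot, at the height of the clamp's flat top, 52 mm above the fixture's origin. The clamp's round recess, 18.7 mm wide, 1.5 mm chamfer, 5 mm deep, lies up to 6 mm either way along x from here: its place is not measured. On the recess's floor opens a hex socket 15 mm across flats and 14 mm deep, at any angle (not measured).
- socket_floor (a point): Fixture point 19 mm below slot_mid, the height of the hex socket's floor. The socket is in a screw: clockwise from above it drives the jaw to +y, 3.2 mm per radian; it stays level and where left. It turns with 0.15 N m; each 10 N on the stone adds 0.03. The jaw needs 2 to 3 quarter turns to hold the stone; then some 0.05 N m stay in the held key at rest, near 0 before. 20 to 50 N is firm.
- stop_bar: Steel stop bar 84 (x) x 12 (y) x 10 mm screwed to the plate at the fixture's +y end, axes as the fixture's; origin at the centre of its underside. Two upright rubber-sleeved pins, 13 mm thick, their tops 32 mm above that origin, stand at x = -14 and +14 mm, y = -9 mm.
- rough_stone: Rough grey stone with a flat underside, 42 x 52 x 30 mm, about 0.1 kg, lying loose on the plate between jaw and stop pins, its 52 mm length along the fixture's x; origin at the centre of its underside.
- hex_key: Hex key, 106 mm tall, about 160 g, upright, 34 mm deep in a bore of a wooden block 40 mm high. Origin at the centre of its tip (6 mm above the table), z up along the key. Hex shaft 14 mm across flats, two of them facing the key's +x and -x, lowest 2.5 mm tapered; collar at 49 to 55 mm; square orange handle 28 x 28 mm at 54 to 104 mm, its sides facing the key's x and y.
- key_handle (a point): Middle of the hex key's square handle, on its axis, 82 mm above the tip: where to grasp. Axes as the key's.
- jar: Sample jar with a black lid, 47 mm across, 63 mm tall, upright; origin at the centre of its underside. A bystander.
- tan_view_stone: Tan viewing stone on a dark wooden stand, 52 x 68 x 92 mm, upright; origin at the centre of its underside. A bystander.
Things that resemble listed ones, but are neither listed nor needed, are in the scene too. What is shaped like the rough_stone but green or turquoise is not meant.

How it is judged (in metres and radians):
On the way, in this order (a step that is already met when the one before it is completed fails the run):
1. the hex key stands seated in the clamp's hex socket (z of hex_key in the frame of fixture between 0.028 and 0.039 m and x of hex_key in the frame of fixture between -0.011 and 0.011 m and y of hex_key in the frame of fixture between -0.042 and -0.032 m and angle between hex_key's own z axis and vertical below 0.15 rad), for 0.2 s.
2. the rough stone is pressed against the stop pins with more than 12 N (contact force between rough_stone and stop_bar above 12 N), for 0.2 s.
At the end, for the whole second after the job is handed in: The rough stone lies flat on the plate (within 0.2 rad, underside within 8 mm of the plate), at rest, pressed against the stop pins with more than 12 N; the hex key stands in the clamp's socket, upright within 0.15 rad, its tip at least 8 mm deep in the hex, at rest (all of step 1 and contact force between rough_stone and stop_bar above 12 N and linear speed of rough_stone below 0.01 m/s and angle between rough_stone's own z axis and vertical below 0.2 rad and z of rough_stone in the frame of fixture below 0.026 m and linear speed of hex_key below 0.02 m/s); the robot touches nothing.
It fails at once if the key is pressed on the clamp with more than 40 N while it is not yet in the hex socket (contact force between hex_key and fixture above 40 N and z of hex_key in the frame of fixture above 0.044 m).
It fails at once if the key is wrenched in the socket (contact forces on its flats and tip, added up, over 120 N) (contact force between hex_key and fixture above 120 N).
It fails at once if the rough stone is crushed against the stop pins with more than 80 N (contact force between rough_stone and stop_bar above 80 N).
It fails at once if the sample jar is moved more than 20 mm (distance of jar from where it was at the start of the episode above 0.02 m).
It fails at once if the tan viewing stone is moved more than 20 mm (distance of tan_view_stone from where it was at the start of the episode above 0.02 m).
It also fails if it takes over 61 s, if anything falls off the work surface, if the arm or the gripper's body presses on something with over 40 N, if the wrist force passes 120 N, or if a joint passes its speed limit or range.

ROBOT

A 6-joint arm with a two-finger parallel gripper is mounted at the origin on a cart in front of the work surface, level with it; the furniture and walls round the work are solid. World frame = base frame: x ahead of the robot, y to its left, z up, the work surface at z = 0. Lengths are in m, angles in degrees, forces in N, time in s.
With the tool pointing down it reaches from about 0.4 to 0.825 m from the base axis. Payload 7 kg.
Tool frame: the origin (TCP) lies at the very end of the fingers, on their centre line; the grasp point (between the pads) lies 19 mm behind it (ctrl.tcp_to_grasp is the distance from the TCP to the grasp point, in m); z points along the fingers, x is the direction in which the jaws open and shut, and the axes are right-handed (so a half turn about z gives the same grasp; the last joint's range is limited). The gripper opens to 88 mm and grips with 3 to 60 N. Pads are 19 mm wide; open, the fingers measure 130 mm over their backs; the gripper's body (78 mm by 193 mm) begins 47 mm behind the grasp point.
Start: joints at [92.195, 20.546, 0.682, 0, -70.136, -16.507], TCP at [0.167, 0.654, 0.227] pointing down, gripper open.
Joint ranges: [-176.03, 176.03], [-82.01, 121.73], [-58.28, 71.71], [-173.87, 95.51], [-174.79, -0.11], [-173.66, 173.66]. Speed limits (degrees/s): [136.94, 136.94, 172.46, 180, 180, 180].

INTERFACE

Orientations are given as [roll, pitch, yaw] about the fixed x, y, z axes, in that order (R = Rz(yaw) Ry(pitch) Rx(roll)).
In Python, from plant import sensors, vision, ticket, ctrl gives the robot as it stands. The module is installed in compiled form; this text tells all that it offers.
- The arm moves only by the tool drive_tool, never from a script. Its argument "moves" is a list of rows, each a list of 6 numbers: the shift along the tool's x, y, z in units of 0.15 m (1.0 is 0.15 m), then the turn, a rotation vector about the tool's x, y, z in units of 60 degrees (1.0 is 60 degrees). In form: [[dx, dy, dz, rx, ry, rz], ...]. A call has 1 to 8 rows; each row is the pose to reach, as a shift and turn from the pose measured when the call began, along the tool's axes at that moment; what a row does not reach only later rows make up. A row lasts 1/10 s, in which the tool goes at most 50 mm and 8.59 degrees, less where a joint would pass 70% of its speed; a pose out of reach is approached as far as the arm can. A call with a number of a shift or a turn outside -1 to 1 is refused whole. A call with a gripper value outside its range is refused whole. "fingers" is the opening, from -1 (shut) to 1 (fully open), set as the call begins (left out, the last holds). The fingers move at their own pace and stop on an object; the grip force is fixed at half the most. Time passes only in rows, so rows that repeat a pose let the fingers close. It gives the time, the measured TCP pose, the force and the opening at its end, in the units of the state.
- sensors.get_obs(): the state, without advancing time (a new reading comes with each control period).
- vision.snapshot(name): name is "scene" or "side" or "wrist"; returns a dict with "pixels" (480x640x3 uint8, red, green, blue), "fx", "fy", "cx", "cy" (pixels), "k1" (the pictures are not rectified: a ray, as slopes to the right and down, at radius r is drawn at 1 + k1 r^2 times it, then the intrinsics apply), "R" (3x3) and "t" (3): a world point X has camera coordinates R X + t. Camera axes: x right, y down, z forward; pixel columns grow to the right and rows downward; lengths in m; the calibration is good to about 2 mm. A picture is of the moment at which its call begins. There is no depth.
- ticket.close_job(): hands the job in, once; it reports no verdict.
The state is a dict: "clock": time; "joint_pos": joint angles; "qvel": joint speeds; "tau": joint torques, N m; "tool_pos": TCP position; "orientation": TCP orientation; "force": force on the tool from outside, world axes, zero at the start; "moment": the same for the moment, N m; "opening": finger opening in m.
Only numpy, scipy, OpenCV 4.12 (cv2) and the standard library are available. Lean on these libraries where they do the work, as an engineer would, in place of code of your own. Each camera call takes 0.05 s, during which the arm holds its last target.

## Working session

There is one attempt and no reset: what is moved stays moved. The work goes in short steps, Python scripts to look and compute and a tool call to move; the robot and the scene stay as the last step left them, time stands still between calls to the robot, and variables do not carry over. Pictures are saved under pics/ and viewed, and the job is handed in when it is done.

Besides the shell and the picture viewer there is one more tool, called after ">>>" as name([rows], argument=value, ...), one row to a line, values as JSON. drive_tool: Moves the arm, as the interface text tells. Shifts and turns lie within -1 to 1; 1 stands for 0.15 m of shift or 60 degrees of turn. Its arguments: {"type":"object","properties":{"moves":{"type":"array"},"fingers":{"type":"number"}},"required":["moves"]}

```bash
mkdir -p pics; python3 - <<'E'
from plant import sensors, vision, ctrl
import cv2, pickle
print(sensors.get_obs()); print(ctrl.tcp_to_grasp, [a for a in dir(ctrl) if a[0]!='_'])
for n in ("scene","side","wrist"):
    s=vision.snapshot(n); pickle.dump(s,open(f'pics/{n}0.pkl','wb'))
    cv2.imwrite(f'pics/{n}0.png',s['pixels'][...,::-1])
    print(n,s['fx'],s['cx'],s['cy'],s['k1'],s['R'],s['t'])
E
```

```text
{'clock': 0.0, 'joint_pos': array([ 9.21950999e+01,  2.05916797e+01,  6.32163691e-01, -2.07029554e-02,
       -7.01364989e+01, -1.65083466e+01]), 'qvel': array([-0.00045755, -0.04147269, -0.00834964, -0.07342497,  0.09692658,
       -0.05183846]), 'tau': array([-3.68823848e-04, -5.82715237e+01,  2.93048286e+01,  6.99703574e+00,
        6.96582603e-03, -1.65651168e-04]), 'tool_pos': array([0.16676141, 0.65354935, 0.22560588]), 'orientation': array([-1.79991374e+02, -9.75875891e-02, -1.04320305e+02]), 'force': array([-0.54032273,  0.14505576,  0.05055431]), 'moment': array([ 0.01525204, -0.01545324, -0.042034  ]), 'opening': 0.08755546300433611}
0.0188 ['PlanningError', 'tcp_to_grasp']
scene 497.1360124692207 319.5698669657352 242.35715479855116 0.047464509014510534 [[-0.54189125 -0.84044524 -0.00238217]
 [-0.46901347  0.30475392 -0.82894597]
 [ 0.69740967 -0.4480813  -0.55932362]] [0.25491451 0.3155251  0.65928817]
side 523.088693750781 312.2642307883222 239.91968939828905 -0.10736757233487387 [[ 0.97029893 -0.2416836   0.01044198]
 [-0.15480346 -0.65350855 -0.74092001]
 [ 0.18589213  0.71729744 -0.6715121 ]] [-0.52260227  0.14112096  0.96333506]
wrist 432.20289960629805 318.0084001016433 235.7706581558784 -0.0822444809185801 [[-0.24732305 -0.96893175  0.00160635]
 [-0.93133859  0.23818393  0.27545753]
 [-0.26728215  0.06663094 -0.9613119 ]] [ 0.67381442 -0.03475005  0.39057284]
```

View pics/scene0.png

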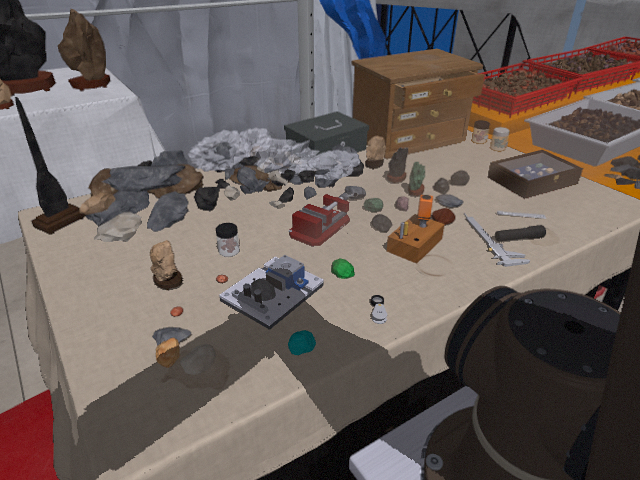

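View pics/side0.png

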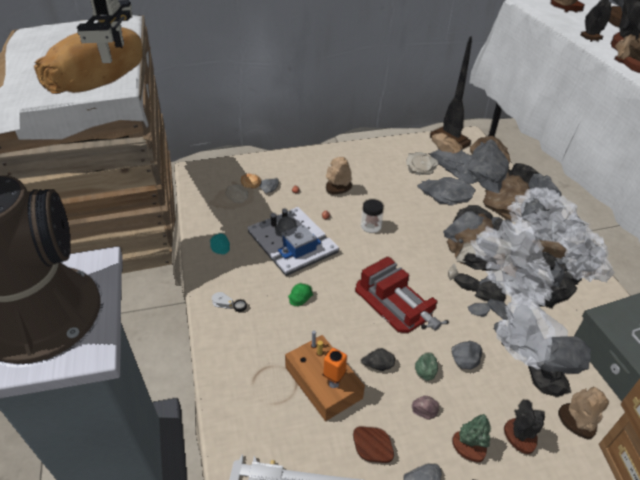

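View pics/wrist0.png

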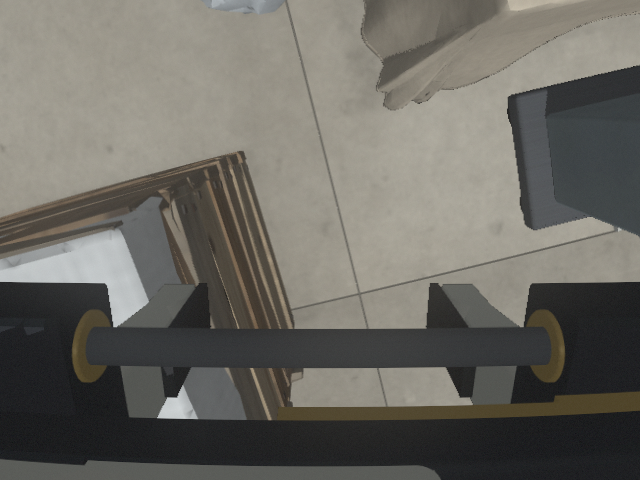

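The scene picture shows the orange handle near (425,207) and the fixture near (272,290). In the side picture they are at (335,362) and (292,240). Next I'll enlarge both.

```bash
python3 - <<'E'
import cv2
for n,c,b in (("scene",(210,245,130,90),"fix"),("scene",(370,180,110,90),"key"),("side",(235,195,120,90),"fix"),("side",(270,320,110,100),"key")):
    im=cv2.imread(f'pics/{n}0.png'); x,y,w,h=c
    f=6
    cr=cv2.resize(im[y:y+h,x:x+w],None,fx=f,fy=f,interpolation=cv2.INTER_CUBIC)
    for i in range(0,w,10):
        cv2.putText(cr,str(x+i),(i*f,8),0,.3,(0,0,255)); cv2.line(cr,(i*f,10),(i*f,14),(0,0,255))
    for j in range(0,h,10):
        cv2.putText(cr,str(y+j),(0,j*f+3),0,.3,(0,0,255))
    cv2.imwrite(f'pics/{n}_{b}.png',cr)
E
```

```text
(no output)
```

View pics/scene_fix.png

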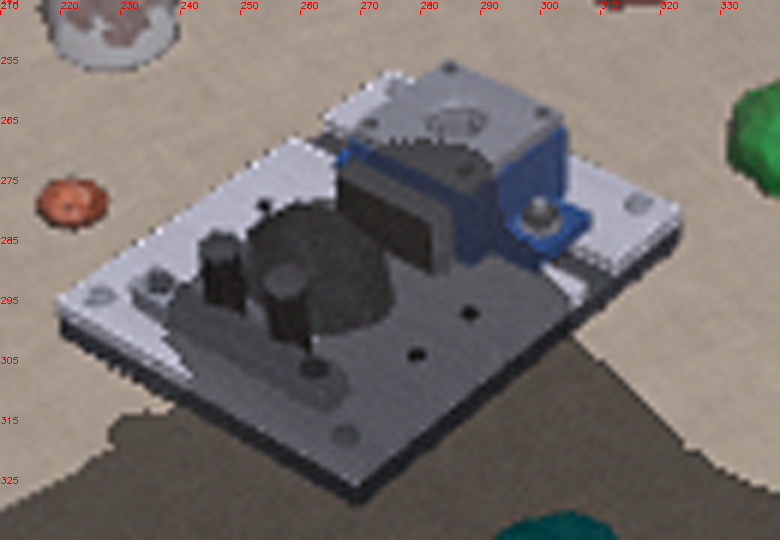

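View pics/scene_key.png

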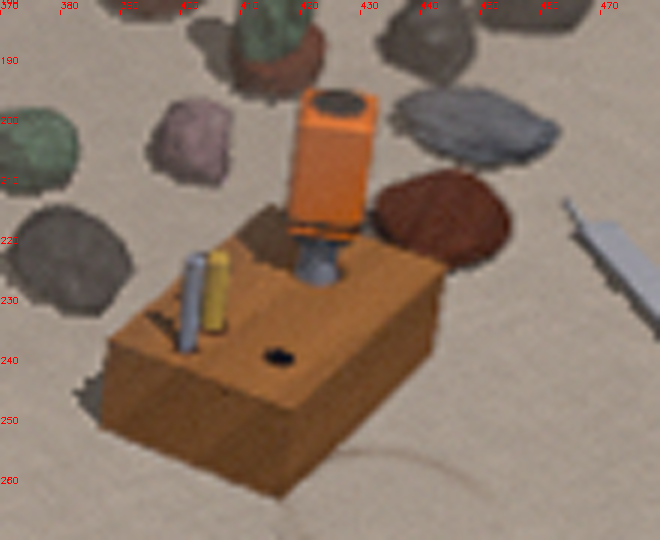

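View pics/side_fix.png

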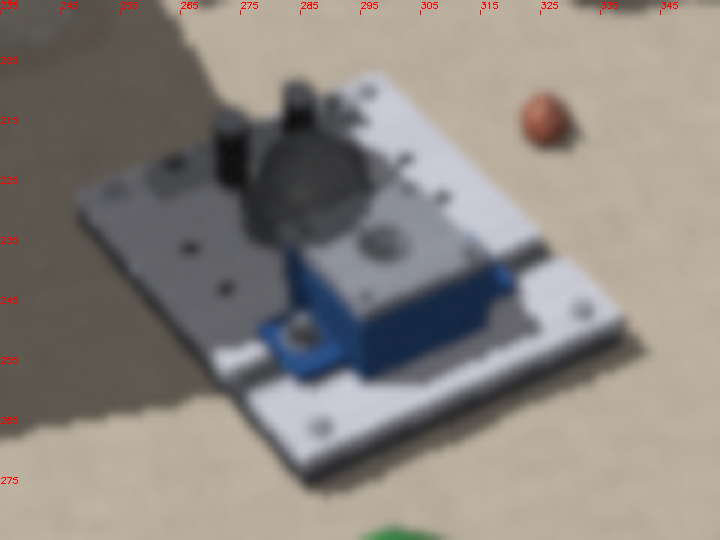

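View pics/side_key.png

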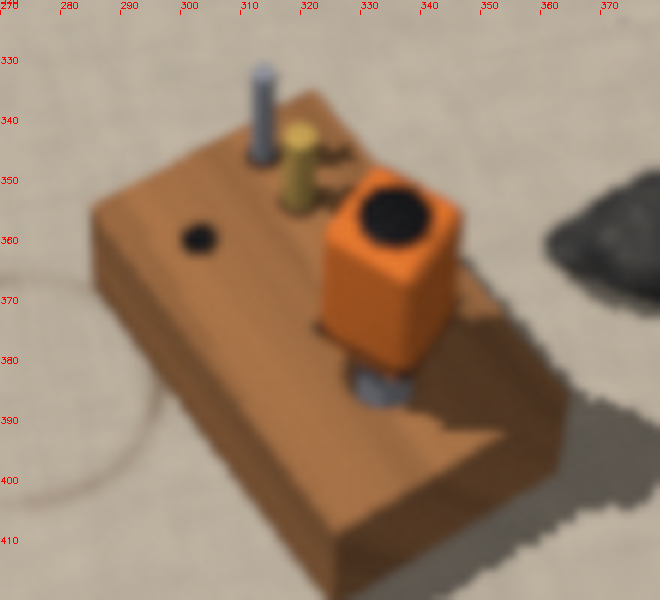

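```bash
cat > h.py <<'E'
import numpy as np, cv2, pickle
def und(s,p):
    K=np.array([[s['fx'],0,s['cx']],[0,s['fy'],s['cy']],[0,0,1.]])
    return cv2.undistortPoints(np.array(p,float).reshape(-1,1,2),K,np.array([s['k1'],0,0,0,0.])).reshape(-1,2)
def proj(s,X):
    K=np.array([[s['fx'],0,s['cx']],[0,s['fy'],s['cy']],[0,0,1.]])
    return cv2.projectPoints(np.array(X,float).reshape(-1,3),cv2.Rodrigues(s['R'])[0],np.array(s['t'],float),K,np.array([s['k1'],0,0,0,0.]))[0].reshape(-1,2)
def P(s): return np.hstack([s['R'],np.array(s['t']).reshape(3,1)])
def tri(s1,p1,s2,p2):
    X=cv2.triangulatePoints(P(s1),P(s2),und(s1,p1).T,und(s2,p2).T); X=(X[:3]/X[3]).T
    e=np.hypot(*(proj(s1,X)-np.array(p1).reshape(-1,2)).T),np.hypot(*(proj(s2,X)-np.array(p2).reshape(-1,2)).T)
    return X,e
def onplane(s,p,z):
    d=np.c_[und(s,p),np.ones(len(np.array(p).reshape(-1,2)))]@s['R']; C=-s['R'].T@s['t']
    return C+d*((z-C[2])/d[:,2])[:,None]
def load(n): return pickle.load(open(f'pics/{n}.pkl','rb'))
E
python3 - <<'E'
from h import *
a,b=load('scene0'),load('side0')
np.set_printoptions(precision=4,suppress=True)
pa=[(426.7,197.2),(286.2,265.3),(220,295),(269.7,326.2),(323.7,279.2)]
pb=[(335.8,356),(299,235.5),(297.5,207),(248,227.5),(286.3,273.3)]
X,e=tri(a,pa,b,pb); print(X); print(e)
for s in (a,b): print(-s['R'].T@s['t'])
pl=X[2:]; print(np.linalg.norm(pl[0]-pl[1]),np.linalg.norm(pl[1]-pl[2]))
for s,p in((a,pa),(b,pb)): print(onplane(s,p[:1],.11),onplane(s,p[1:2],.052),onplane(s,p[2:],.018))
E
```

```text
[[ 0.4992 -0.2926  0.1097]
 [ 0.5208  0.0467  0.0505]
 [ 0.5473  0.1783  0.0171]
 [ 0.4266  0.1374  0.0125]
 [ 0.4811 -0.016   0.0143]]
(array([0.8718, 0.9631, 1.0574, 2.1357, 0.4052]), array([1.2575, 0.9294, 0.8927, 1.7483, 0.4088]))
[-0.1737  0.4135  0.6309]
[ 0.3499 -0.7251  0.7569]
0.1275095774832578 0.162862272263576
[[ 0.4963 -0.2918  0.11  ]] [[0.5164 0.0476 0.052 ]] [[ 0.5433  0.1784  0.018 ]
 [ 0.4165  0.1392  0.018 ]
 [ 0.4762 -0.0135  0.018 ]]
[[ 0.5009 -0.2915  0.11  ]] [[0.5221 0.047  0.052 ]] [[ 0.5487  0.1794  0.018 ]
 [ 0.429   0.135   0.018 ]
 [ 0.4811 -0.0188  0.018 ]]
```

```bash
cat >> h.py <<'E'
from scipy.spatial.transform import Rotation as Ro
def toolR(o): return Ro.from_euler('xyz',o['orientation'],degrees=True).as_matrix()
def plan(o,target,yaw):
    "rel move (units) from current obs to TCP target, tool down with yaw"
    R0=toolR(o); R1=Ro.from_euler('xyz',[180,0,yaw],degrees=True).as_matrix()
    d=R0.T@(np.array(target)-o['tool_pos'])/.15; r=Ro.from_matrix(R0.T@R1).as_rotvec(degrees=True)/60
    return np.round(np.r_[d,r],4)
np.set_printoptions(precision=4,suppress=True)
E
python3 - <<'E'
from h import *
from plant import sensors
o=sensors.get_obs(); R0=toolR(o); w=load('wrist0')
C=-w['R'].T@w['t']; print('cam in tool',R0.T@(C-o['tool_pos']), 'axes', (w['R']@R0))
b=load('side0')
c=onplane(b,[(332.5,348),(347,355.3),(337.5,366.7),(324.5,360)],.11); print(c, c.mean(0))
for i in range(4): d=c[(i+1)%4]-c[i]; print(np.linalg.norm(d),np.degrees(np.arctan2(d[1],d[0]))%90)
E
```

```text
cam in tool [ 0.0004 -0.0743 -0.1581] axes [[ 1.      0.0001 -0.0003]
 [-0.0002  0.9613 -0.2756]
 [ 0.0003  0.2756  0.9613]]
[[ 0.5    -0.2763  0.11  ]
 [ 0.5174 -0.2943  0.11  ]
 [ 0.4981 -0.3103  0.11  ]
 [ 0.4827 -0.2945  0.11  ]] [ 0.4996 -0.2939  0.11  ]
0.025017988003079337 44.165148107316206
0.02508771678221764 39.722936920605264
0.02213992012845063 44.21692300906136
0.025049812589154112 46.3041176588083
```

```bash
python3 - <<'E'
from h import *
from plant import sensors
o=sensors.get_obs()
print(plan(o,[.521,.047,.165],-104.3))
E
```

```text
[ 3.3345 -3.2879  0.4105 -0.0002 -0.0012 -0.0002]
```

>>> drive_tool([
  [0.21, -0.21, 0, 0, 0, 0],
  [0.42, -0.42, 0, 0, 0, 0],
  [0.63, -0.62, 0, 0, 0, 0],
  [0.83, -0.82, 0, 0, 0, 0],
])

```text
clock: 0.55
tool_pos: [0.2557, 0.5008, 0.2257]
orientation: [-180.0, -0.1, -104.3]
force: [0.4, 0.4, -0.1]
opening: 0.0878
```

>>> drive_tool([
  [0.21, -0.21, 0, 0, 0, 0],
  [0.42, -0.42, 0, 0, 0, 0],
  [0.63, -0.62, 0, 0, 0, 0],
  [0.83, -0.82, 0, 0, 0, 0],
])

```text
clock: 0.95
tool_pos: [0.3445, 0.3479, 0.226]
orientation: [-180.0, -0.1, -104.3]
force: [0.9, 0.8, 0.6]
opening: 0.0876
```

>>> drive_tool([
  [0.21, -0.21, 0, 0, 0, 0],
  [0.42, -0.42, 0, 0, 0, 0],
  [0.63, -0.62, 0, 0, 0, 0],
  [0.83, -0.82, 0, 0, 0, 0],
])

```text
clock: 1.35
tool_pos: [0.4334, 0.1951, 0.2264]
orientation: [-180.0, -0.1, -104.3]
force: [1.1, 0.8, 0.8]
opening: 0.0877
```

```bash
python3 - <<'E'
from h import *
from plant import sensors
o=sensors.get_obs()
print(o['joint_pos'],plan(o,[.521,.047,.165],-104.3),plan(o,[.521,.047,.165],-137))
E
```

```text
[ 48.077    1.4219 -23.5834   0.0489 -65.0563  27.6264] [ 0.8124 -0.8095  0.4103 -0.0002 -0.0013  0.0004] [ 0.8124 -0.8095  0.4103 -0.0005 -0.0012  0.5454]
```

>>> drive_tool([
  [0.2, -0.2, 0.1, 0, 0, 0],
  [0.4, -0.4, 0.2, 0, 0, 0],
  [0.61, -0.61, 0.3, 0, 0, 0],
  [0.81, -0.81, 0.41, 0, 0, 0],
  [0.81, -0.81, 0.41, 0, 0, 0],
])

```text
clock: 1.85
tool_pos: [0.5211, 0.0432, 0.1622]
orientation: [179.8, -0.2, -104.6]
force: [-0.7, 0.4, 0.5]
opening: 0.0876
```

```bash
cat > snap.py <<'E'
import sys
from h import *
from plant import vision,sensors
for n in sys.argv[2:]:
    s=vision.snapshot(n); s['obs']=sensors.get_obs(); k=n+sys.argv[1]
    pickle.dump(s,open(f'pics/{k}.pkl','wb')); cv2.imwrite(f'pics/{k}.png',s['pixels'][...,::-1])
o=sensors.get_obs(); print(o['clock'],o['tool_pos'],o['orientation'],o['force'],o['moment'])
E
python3 snap.py 1 wrist
```

```text
1.9 [0.5209 0.0449 0.1634] [ 179.8566   -0.1951 -104.5264] [ 0.1845 -0.0347 -0.4444] [0.0766 0.0852 0.0308]
```

View pics/wrist1.png

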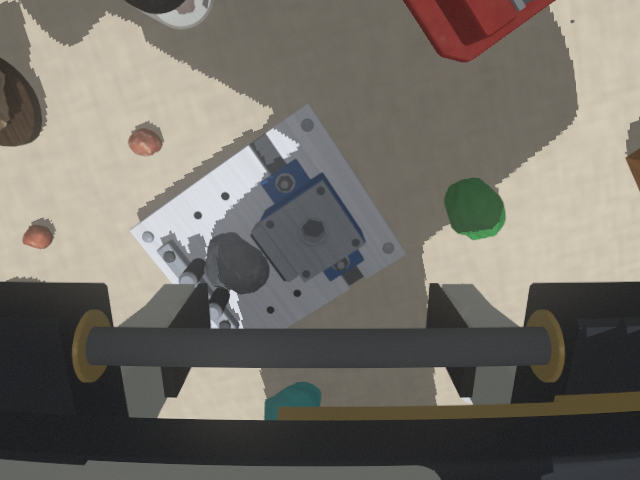

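The wrist view shows the clamp top centred near (313,229) with a hexagonal recess in shadow. I'll crop it with more contrast.

```bash
cat > crop.py <<'E'
import sys,cv2,numpy as np
k,x,y,w,h,f=sys.argv[1],*map(int,sys.argv[2:7])
im=cv2.imread(f'pics/{k}.png')[y:y+h,x:x+w]
if len(sys.argv)>7:
    im=im.astype(float); lo,hi=np.percentile(im,2),np.percentile(im,float(sys.argv[7])); im=np.clip((im-lo)/(hi-lo)*255,0,255).astype('u1')
cr=cv2.resize(im,None,fx=f,fy=f,interpolation=cv2.INTER_CUBIC)
for i in range(0,w,5): cv2.putText(cr,str(x+i),(i*f,8),0,.3,(0,0,255)); cv2.line(cr,(i*f,9),(i*f,13),(0,0,255))
for j in range(0,h,5): cv2.putText(cr,str(y+j),(0,j*f+3),0,.3,(0,0,255))
cv2.imwrite(f'pics/{k}_c{x}.png',cr)
E
python3 crop.py wrist1 285 205 55 45 14 80; python3 crop.py wrist1 120 95 300 240 2 98
```

```text
(no output)
```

View pics/wrist1_c285.png

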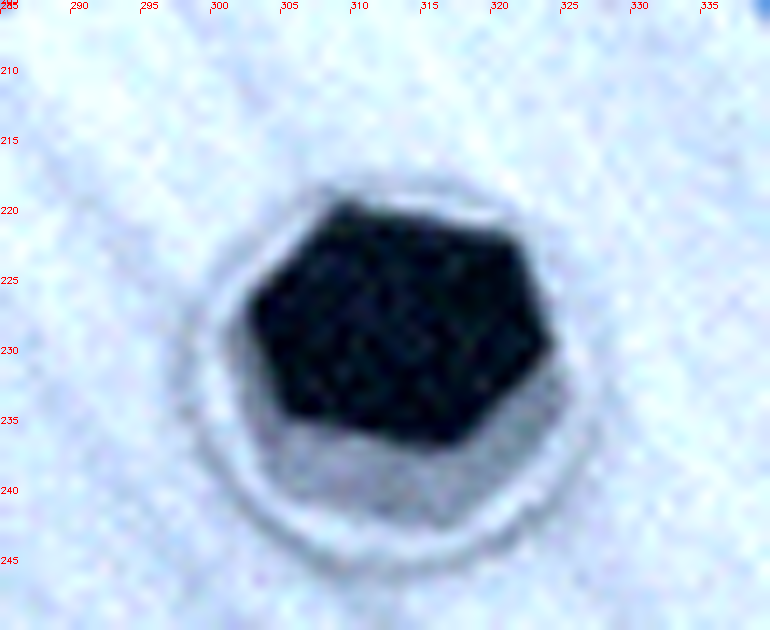

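View pics/wrist1_c120.png

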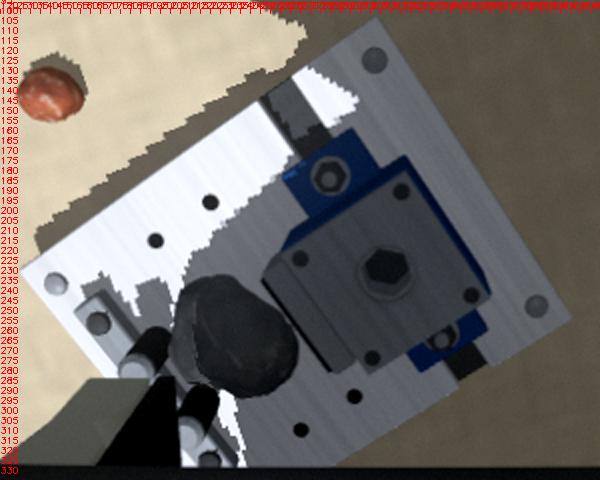

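```bash
python3 - <<'E'
from h import *
w=load('wrist1')
o=w['obs'];print('cam axes', w['R']@toolR(o))
v=[(309.5,219.5),(321.5,222),(324,230),(317,237),(305,235),(303,227)]
X=onplane(w,v,.047); c=X.mean(0)
print(c)
for i in range(6):
    d=X[(i+1)%6]-X[i]; print(np.linalg.norm(d), np.degrees(np.arctan2(d[1],d[0]))%60, np.linalg.norm(X[i]-c))
print(onplane(w,[(313,232),(298,232),(328,232),(313,218),(313,246)],.052))
# plate corners, pixel = 120+px/2, 95+py/2
pc=[(120+22/2,95+270/2),(120+378/2,95+17/2),(120+570/2,95+318/2)]
q=onplane(w,pc,.018); print(q, np.linalg.norm(q[1]-q[0]),np.linalg.norm(q[2]-q[1]))
y=q[0]-q[1]; x=q[1]-q[2]; print(np.degrees(np.arctan2(y[1],y[0])),np.degrees(np.arctan2(x[1],x[0])))
E
```

```text
cam axes [[ 1.      0.0005 -0.001 ]
 [-0.0008  0.961  -0.2766]
 [ 0.0008  0.2766  0.961 ]]
[0.5221 0.0452 0.047 ]
0.007998535929843295 3.2512133979917905 0.006526698900820463
0.005661725284541235 2.402948981050571 0.006887348675381298
0.00662816563449691 1.571553345042176 0.007072986868698589
0.00801368066268203 5.515833635175227 0.006317716698947921
0.005594887002086288 58.49262055052352 0.007079336099440296
0.006621054764700583 5.160206495325511 0.006830196291737696
[[0.5212 0.0457 0.052 ]
 [0.5236 0.055  0.052 ]
 [0.5187 0.0363 0.052 ]
 [0.5302 0.0433 0.052 ]
 [0.512  0.0481 0.052 ]]
[[ 0.5473  0.1775  0.018 ]
 [ 0.5996  0.0281  0.018 ]
 [ 0.4784 -0.0133  0.018 ]] 0.15831417999998265 0.12805585538014672
109.2894568605861 18.83792612164887
```

>>> drive_tool([
  [0, 0.25, 0.1, 0, 0, 0],
  [0, 0.5, 0.25, 0, 0, 0],
  [0, 0.5, 0.25, 0, 0, 0],
  [0, 0.5, 0.25, 0, 0, 0],
])

```text
clock: 2.3
tool_pos: [0.4476, 0.0644, 0.1265]
orientation: [179.9, -0.2, -104.4]
force: [0.1, 1.2, -0.3]
opening: 0.0875
```

```bash
python3 snap.py 2 wrist; python3 crop.py wrist2 260 60 120 100 6 90
```

```text
2.35 [0.4487 0.0647 0.127 ] [ 179.947    -0.1294 -104.4071] [ 0.4996 -0.2962  0.2031] [ 0.0554 -0.0917  0.0306]
```

View pics/wrist2_c260.png

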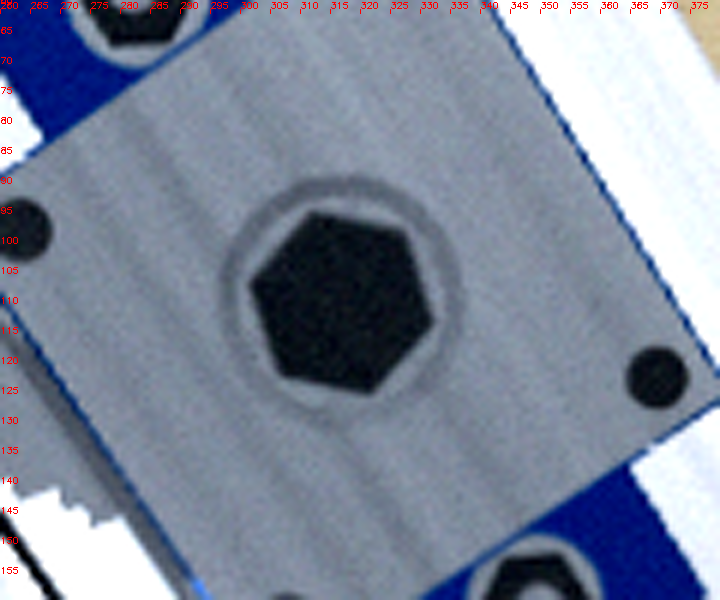

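The near-vertical view shows the hex clearly, centred at crop (342,304), about pixel (317,110.6).

```bash
python3 - <<'E'
from h import *
w=load('wrist2')
v=np.array([(312,211),(407,236),(432,322),(372,394),(280,375),(251,286)])/6.+[260,60]
for z in(.047,.033):
    X=onplane(w,v,z); c=X.mean(0); print(z,c)
    a=[(np.degrees(np.arctan2(*(X[i]-c)[1::-1]))%60) for i in range(6)]; print('vertex ang',a,[np.linalg.norm(x-c) for x in X])
    print([np.degrees(np.arctan2(*(X[(i+1)%6]-X[i])[1::-1]))%60 for i in range(6)])
e=np.array([(342,299),(219,299),(466,299),(342,173),(342,425)])/6.+[260,60]
print(onplane(w,e,.052))
E
```

```text
0.047 [0.5203 0.0456 0.047 ]
vertex ang [np.float64(4.0379774308145935), np.float64(1.4428273105958809), np.float64(4.7782130242813), np.float64(4.366119697949614), np.float64(3.4048696300816914), np.float64(4.522495517114322)] [np.float64(0.008424454867924239), np.float64(0.0081771487539203), np.float64(0.008099530503655947), np.float64(0.008227276085676413), np.float64(0.008273258584443513), np.float64(0.008230778252744445)]
[np.float64(1.3367758228972235), np.float64(2.6037839444214512), np.float64(5.342186975879301), np.float64(4.156764397362579), np.float64(3.702396604549932), np.float64(5.422908724812395)]
0.033 [0.5203 0.0456 0.033 ]
vertex ang [np.float64(4.03797743081464), np.float64(1.4428273105952485), np.float64(4.778213024280333), np.float64(4.366119697949529), np.float64(3.4048696300827714), np.float64(4.52249551711526)] [np.float64(0.008920882189762646), np.float64(0.00865900308394227), np.float64(0.008576811027929348), np.float64(0.008712084265822451), np.float64(0.00876077637240054), np.float64(0.008715792804868618)]
[np.float64(1.3367758228976072), np.float64(2.603783944421423), np.float64(5.342186975879571), np.float64(4.156764397362451), np.float64(3.702396604549905), np.float64(5.422908724812295)]
[[0.5207 0.0456 0.052 ]
 [0.5234 0.0559 0.052 ]
 [0.5181 0.0352 0.052 ]
 [0.5309 0.043  0.052 ]
 [0.5103 0.0482 0.052 ]]
```

```bash
python3 - <<'E'
from h import *
from plant import sensors
o=sensors.get_obs()
print(plan(o,[.4487,.0647,.22],-104.4), plan(o,[.4996,-.293,.22],-104.4))
a,b=load('scene0'),load('side0')
print(tri(a,[(402.8,222.2),(406,222.8)],b,[(313.7,332),(320,342.2)]))
E
```

```text
[ 0.0013  0.0007 -0.6202  0.0009 -0.0022 -0.0001] [ 2.2265 -0.9213 -0.616   0.0009 -0.0022 -0.0001]
(array([[ 0.4851, -0.2176,  0.0785],
       [ 0.4916, -0.233 ,  0.0687]]), (array([0.5929, 0.7483]), array([0.7665, 0.985 ])))
```

>>> drive_tool([
  [0.2, -0.08, -0.25, 0, 0, 0],
  [0.4, -0.16, -0.5, 0, 0, 0],
  [0.65, -0.27, -0.62, 0, 0, 0],
  [0.95, -0.4, -0.62, 0, 0, 0],
])

```text
clock: 2.75
tool_pos: [0.4749, -0.0886, 0.225]
orientation: [-179.6, 0.0, -104.3]
force: [2.4, 0.2, -0.2]
opening: 0.088
```

>>> drive_tool([
  [0.3, -0.12, 0, 0, 0, 0.1],
  [0.6, -0.24, 0, 0, 0, 0.2],
  [0.9, -0.36, 0, 0, 0, 0.35],
  [1.0, -0.4, 0, 0, 0, 0.45],
])

```text
clock: 3.15
tool_pos: [0.4973, -0.2527, 0.2259]
orientation: [-179.6, 0.2, -131.8]
force: [0.3, 0.6, 0.2]
opening: 0.0878
```

```bash
python3 - <<'E'
from h import *
from plant import sensors
o=sensors.get_obs()
print(plan(o,[.4996,-.293,.22],-137),o['joint_pos'],o['clock'])
E
```

```text
[ 0.1903 -0.1898  0.04   -0.0072  0.0042  0.0874] [ -6.7855   9.2704 -14.7647   0.0681 -65.4673  55.0002] 3.15
```

>>> drive_tool([
  [0.1, -0.1, 0.02, 0, 0, 0.09],
  [0.19, -0.19, 0.04, 0, 0, 0.09],
  [0.19, -0.19, 0.04, 0, 0, 0.09],
  [0.19, -0.19, 0.04, 0, 0, 0.09],
])

```text
clock: 3.55
tool_pos: [0.5002, -0.2934, 0.2203]
orientation: [-179.6, 0.3, -137.2]
force: [0.2, 0.7, -0.0]
opening: 0.0878
```

```bash
python3 snap.py 3 wrist; python3 crop.py wrist3 230 160 180 150 4 99
```

```text
3.6 [ 0.5001 -0.2929  0.2204] [-179.5554    0.2916 -137.1613] [ 0.1403 -0.0866  0.1315] [0.0578 0.0088 0.0042]
```

View pics/wrist3.png

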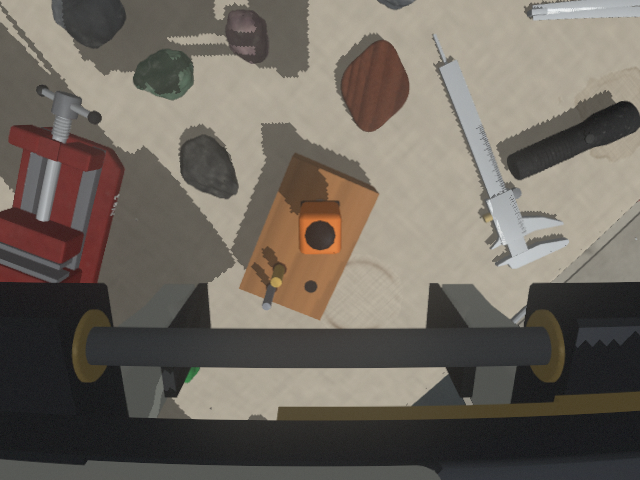

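View pics/wrist3_c230.png

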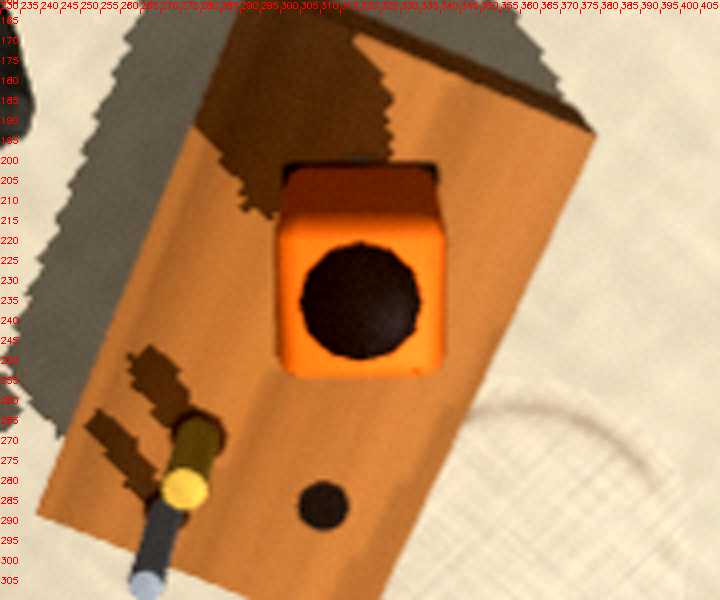

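```bash
python3 - <<'E'
from h import *
from plant import sensors
w=load('wrist3'); X=onplane(w,[(320,235.3)],.112); print(X)
C=lambda px,py:(230+px/4,160+py/4)
q=onplane(w,[C(290,377),C(430,375),C(277,225),C(280,365),C(445,230),C(442,365)],.110)
for i in(0,2,4): d=q[i+1]-q[i]; print(np.degrees(np.arctan2(d[1],d[0]))%90)
s=load('side0'); print(tri(w,[(320,235.3)],s,[(335.8,356)]),tri(w,[(320,235.3)],load('scene0'),[(426.7,197.2)]))
o=sensors.get_obs(); print(plan(o,[X[0,0],X[0,1],.13],-137),plan(o,[X[0,0],X[0,1],.069],-137))
E
```

```text
[[ 0.4988 -0.2936  0.112 ]]
43.74626143138855
43.326106289898945
42.377144868338235
(array([[ 0.4996, -0.2944,  0.1146]]), (array([0.5172]), array([0.2185]))) (array([[ 0.498 , -0.2932,  0.1089]]), (array([0.4873]), array([0.144])))
[ 0.0126  0.0072  0.6023 -0.0074  0.0048 -0.0027] [ 0.0147  0.0104  1.009  -0.0074  0.0048 -0.0027]
```

```bash
python3 crop.py side0 315 365 40 35 16 90;python3 crop.py scene0 405 205 40 30 16 90
```

```text
(no output)
```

View pics/side0_c315.png

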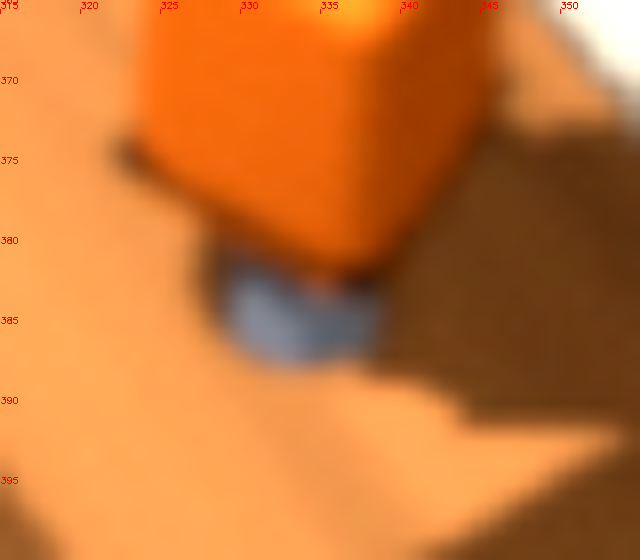

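View pics/scene0_c405.png

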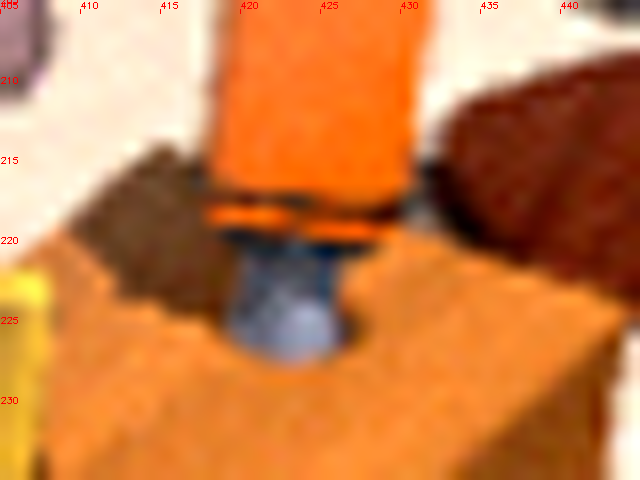

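Two views put the key at (0.499, -0.2937) with its top at 0.112 ± 3 mm, which matches the sizes given. Descending to grasp it.

>>> drive_tool([
  [0.013, 0.008, 0.3, 0, 0, 0],
  [0.013, 0.008, 0.6, 0, 0, 0],
  [0.014, 0.01, 0.85, 0, 0, 0],
  [0.014, 0.01, 1.0, 0, 0, 0],
  [0.014, 0.01, 1.0, 0, 0, 0],
])

```text
clock: 4.1
tool_pos: [0.4972, -0.2921, 0.0676]
orientation: [-179.8, 0.1, -137.1]
force: [0.1, 0.7, 0.4]
opening: 0.0875
```

>>> drive_tool([
  [0, 0, 0, 0, 0, 0],
  [0, 0, 0, 0, 0, 0],
  [0, 0, 0, 0, 0, 0],
  [0, 0, 0, 0, 0, 0],
  [0, 0, 0, 0, 0, 0],
  [0, 0, 0, 0, 0, 0],
  [0, 0, 0, 0, 0, 0],
], fingers=-1)

```text
clock: 4.8
tool_pos: [0.4973, -0.2922, 0.0678]
orientation: [-179.8, 0.1, -137.1]
force: [0.5, 0.0, 0.2]
opening: 0.0371
```

```bash
python3 snap.py 4 wrist; python3 crop.py wrist4 200 180 240 180 3
```

```text
4.85 [ 0.4972 -0.2922  0.0677] [-179.8173    0.1374 -137.1181] [-0.135   0.2062 -0.0028] [-0.0149  0.0056 -0.0135]
```

View pics/wrist4_c200.png

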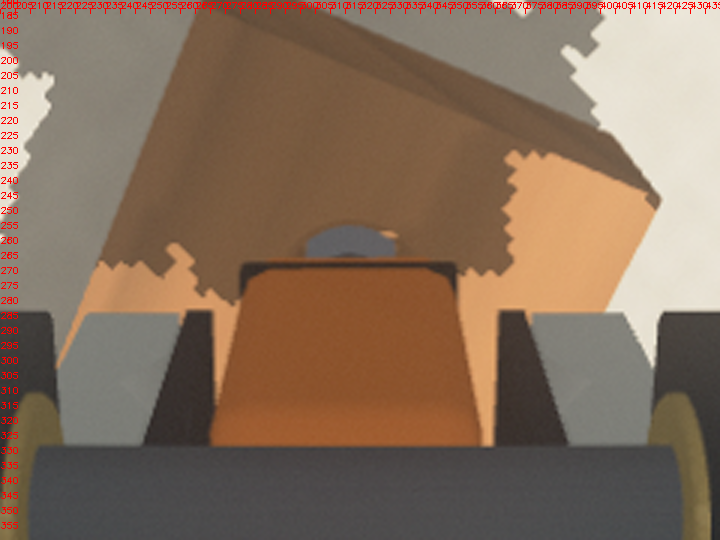

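Fingers are still closing (gap on both sides). I'll wait a bit longer.

>>> drive_tool([
  [0, 0, 0, 0, 0, 0],
  [0, 0, 0, 0, 0, 0],
  [0, 0, 0, 0, 0, 0],
  [0, 0, 0, 0, 0, 0],
])

```text
clock: 5.25
tool_pos: [0.4972, -0.2922, 0.0677]
orientation: [-179.8, 0.1, -137.1]
force: [0.3, 0.1, -0.4]
opening: 0.0275
```

```bash
python3 -c "
from plant import sensors
o=sensors.get_obs();print(o['clock'],o['opening'],o['force'],o['moment'],o['tool_pos'])"
```

```text
5.25 0.027521672678587187 [ 0.27391228  0.07621818 -0.44914272] [0.04838087 0.03731646 0.00399978] [ 0.49721209 -0.29222111  0.06768236]
```

>>> drive_tool([
  [0, 0, -0.1, 0, 0, 0],
  [0, 0, -0.3, 0, 0, 0],
  [0, 0, -0.5, 0, 0, 0],
  [0, 0, -0.7, 0, 0, 0],
  [0, 0, -0.85, 0, 0, 0],
  [0, 0, -0.85, 0, 0, 0],
])

```text
clock: 5.85
tool_pos: [0.4983, -0.2927, 0.1987]
orientation: [-179.5, 0.3, -137.1]
force: [0.4, -0.4, -1.9]
opening: 0.0279
```

```bash
python3 snap.py 5 wrist side scene; python3 crop.py wrist5 200 180 240 180 3;python3 crop.py side5 290 280 80 75 8 ;python3 crop.py scene5 390 120 80 90 8; python3 -c "
from plant import sensors
o=sensors.get_obs();print(o['clock'],o['opening'],o['force'],o['moment'],o['tool_pos'])"
```

```text
6.0 [ 0.496  -0.2917  0.1941] [-179.9066    0.1168 -137.1382] [-0.5477  0.1676 -2.3519] [ 0.0617  0.072  -0.0373]
6.0 0.027874691851473246 [-0.54767267  0.16760667 -2.35188285] [ 0.06173677  0.07197057 -0.03732586] [ 0.49601209 -0.29174486  0.19414183]
```

View pics/side5.png

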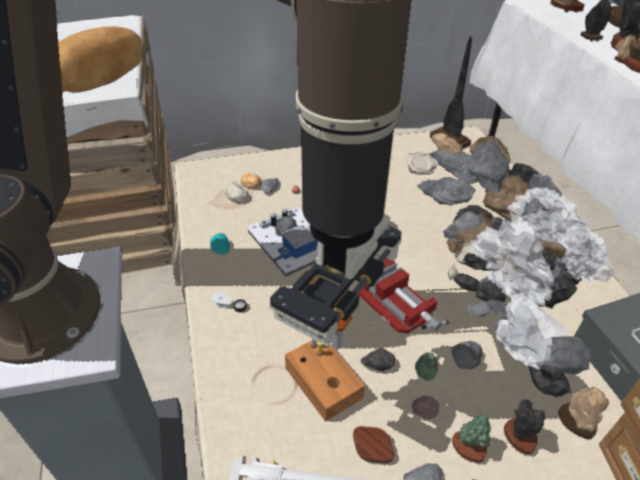

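View pics/scene5.png

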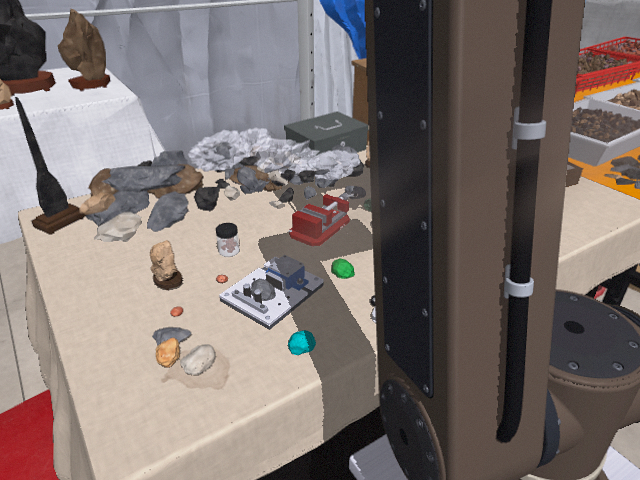

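View pics/wrist5_c200.png

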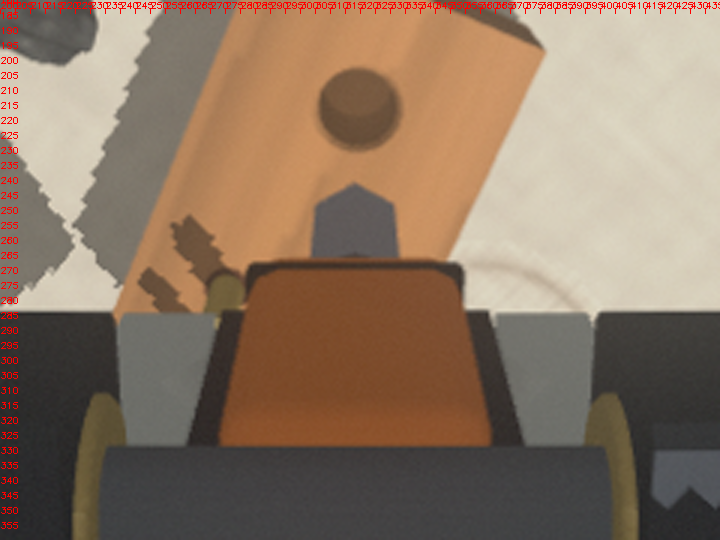

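```bash
python3 crop.py wrist5 295 230 50 45 14 90; python3 - <<'E'
from h import *
w=load('wrist5')
o=w['obs']; R0=toolR(o)
for zt in (.0617,.0592):
  for p in [(305.3,248.3),(317.3,241),(331.7,248.3)]:
    # intersect with tool plane
    d=w['R'].T@np.r_[und(w,[p])[0],1]; C=-w['R'].T@w['t']
    ct=R0.T@(C-o['tool_pos']); dt=R0.T@d
    print(zt,ct+dt*(zt-ct[2])/dt[2])
E
```

```text
0.0617 [-0.0069 -0.005   0.0617]
0.0617 [-0.0004 -0.0091  0.0617]
0.0617 [ 0.0073 -0.005   0.0617]
0.0592 [-0.0068 -0.0058  0.0592]
0.0592 [-0.0004 -0.0099  0.0592]
0.0592 [ 0.0072 -0.0058  0.0592]
```

View pics/wrist5_c295.png

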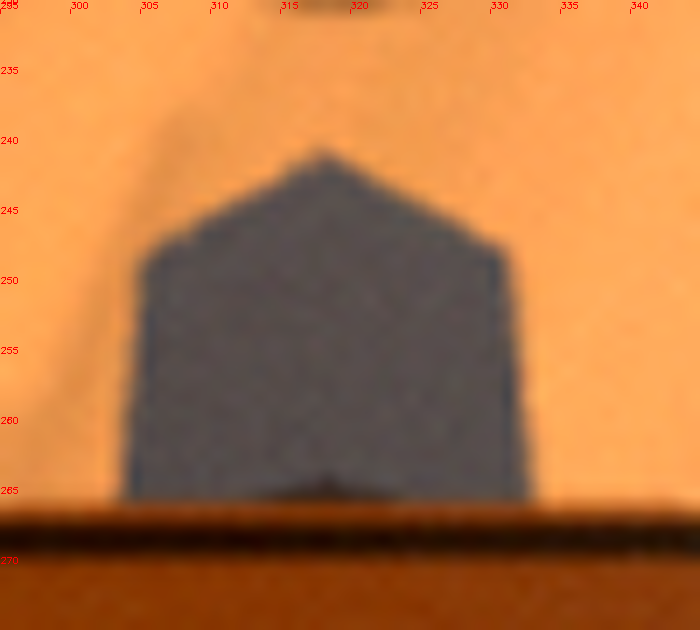

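```bash
python3 - <<'E'
from h import *
from plant import sensors
o=sensors.get_obs()
print(plan(o,[.497,.080,.194],-146.3),plan(o,[.497,.080,.14],-146.3))
E
```

```text
[-1.6906  1.8121  0.0014 -0.0014  0.0021  0.1527] [-1.6899  1.8127  0.3614 -0.0014  0.0021  0.1527]
```

>>> drive_tool([
  [-0.15, 0.16, 0, 0, 0, 0],
  [-0.35, 0.37, 0, 0, 0, 0],
  [-0.55, 0.59, 0, 0, 0, 0.05],
  [-0.75, 0.8, 0, 0, 0, 0.1],
  [-0.9, 0.97, 0, 0, 0, 0.15],
])

```text
clock: 6.5
tool_pos: [0.4949, -0.0913, 0.1927]
orientation: [180.0, 0.0, -146.2]
force: [0.6, 0.0, -2.8]
opening: 0.0279
```

```bash
python3 - <<'E'
from h import *
from plant import sensors
o=sensors.get_obs()
print(plan(o,[.497,.080,.194],-146.3),plan(o,[.497,.080,.14],-146.3))
E
```

```text
[-0.646   0.9419 -0.0085  0.      0.0002  0.0009] [-0.6459  0.9419  0.3515  0.      0.0002  0.0009]
```

>>> drive_tool([
  [-0.18, 0.27, 0.05, 0, 0, 0],
  [-0.36, 0.53, 0.15, 0, 0, 0],
  [-0.54, 0.79, 0.25, 0, 0, 0],
  [-0.65, 0.94, 0.35, 0, 0, 0],
  [-0.65, 0.94, 0.35, 0, 0, 0],
  [-0.65, 0.94, 0.35, 0, 0, 0],
  [-0.65, 0.94, 0.35, 0, 0, 0],
])

```text
clock: 7.2
tool_pos: [0.4973, 0.0794, 0.1398]
orientation: [180.0, -0.1, -146.3]
force: [0.8, -0.5, -1.7]
opening: 0.0277
```

```bash
python3 snap.py 6 wrist; python3 crop.py wrist6 270 100 110 100 7 95
```

```text
7.25 [0.4975 0.0792 0.1401] [-179.9993   -0.0184 -146.2945] [-0.2565 -0.0605 -1.7452] [ 0.0321 -0.0208 -0.0098]
```

View pics/wrist6.png

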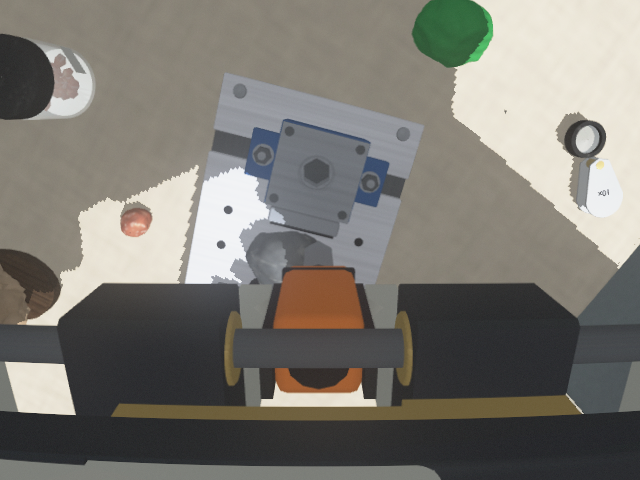

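View pics/wrist6_c270.png

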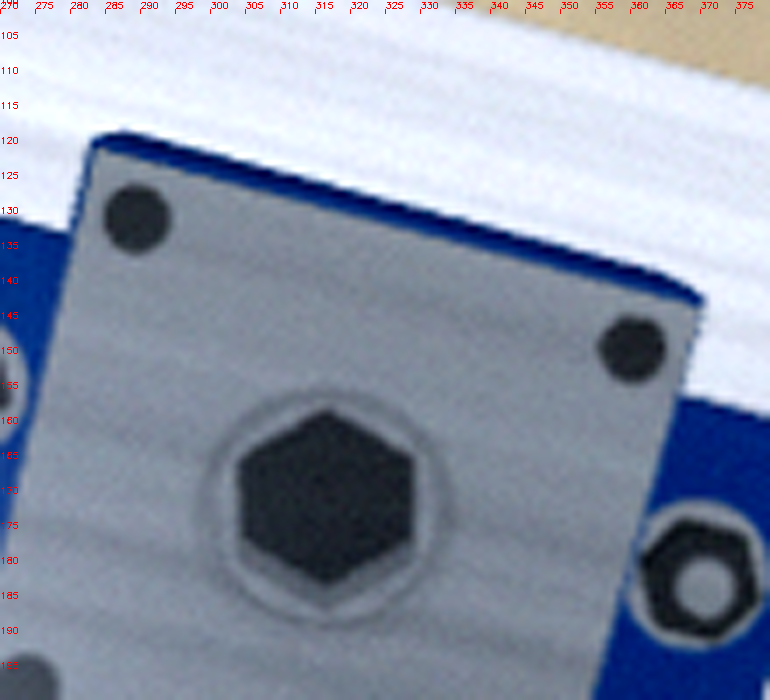

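```bash
python3 - <<'E'
from h import *
from plant import sensors
w=load('wrist6'); o=w['obs']; R0=toolR(o)
for z,p in((.047,(316.6,172.6)),(.052,(316.5,172.6))):
    X=onplane(w,[p],z)[0]; print(X, R0.T@(X-o['tool_pos']))
X=onplane(w,[(316.6,172.6)],.047)[0]
d=R0.T@(X-o['tool_pos']); m=d[:2]-[.0002,-.0018]; print('tool shift mm',m*1000,'units',m/.15)
print('fixture xy', )
E
```

```text
[0.5203 0.0457 0.047 ] [-0.0004 -0.0405  0.0931]
[0.5207 0.0452 0.052 ] [-0.0004 -0.0412  0.0881]
tool shift mm [ -0.5549 -38.6986] units [-0.0037 -0.258 ]
fixture xy
```

>>> drive_tool([
  [-0.004, -0.13, 0, 0, 0, 0],
  [-0.004, -0.258, 0.05, 0, 0, 0],
  [-0.004, -0.258, 0.12, 0, 0, 0],
  [-0.004, -0.258, 0.12, 0, 0, 0],
  [-0.004, -0.258, 0.12, 0, 0, 0],
])

```text
clock: 7.75
tool_pos: [0.5192, 0.0469, 0.1221]
orientation: [180.0, -0.0, -146.4]
force: [1.1, 0.3, -1.4]
opening: 0.0281
```

```bash
cat > st.py <<'E'
from h import *
from plant import sensors
o=sensors.get_obs(); R0=toolR(o); p0=np.array([.5193,.0471,0])
print(o['clock'],o['tool_pos'],o['orientation'],'F',o['force'],'M',o['moment'],'tipz',o['tool_pos'][2]-.0617,'op',o['opening'],'j6',o['joint_pos'][5])
tip=o['tool_pos']+R0@[.0002,-.0018,.0617]; print('tip',tip,'err tool mm',(R0.T@(np.r_[.5203,.0457,tip[2]]-tip))*1000)
E
python3 st.py; python3 snap.py 7 wrist scene side; python3 crop.py wrist7 250 190 140 100 5 95; python3 crop.py side7 235 175 130 90 6; python3 crop.py scene7 210 225 130 90 6
```

```text
7.75 [0.5192 0.0469 0.1221] [ 179.9973   -0.0449 -146.3514] F [ 1.1211  0.2526 -1.3975] M [ 0.0571 -0.0154 -0.0079] tipz 0.060431838584738 op 0.02808541537619551 j6 6.8982282548027305
tip [0.52   0.0452 0.0604] err tool mm [-0.5106  0.2103 -0.0004]
7.9 [0.5197 0.0476 0.1227] [-179.9875    0.0353 -146.2772] [ 0.3569 -0.2228 -1.4999] [0.0596 0.0182 0.011 ]
```

View pics/wrist7_c250.png

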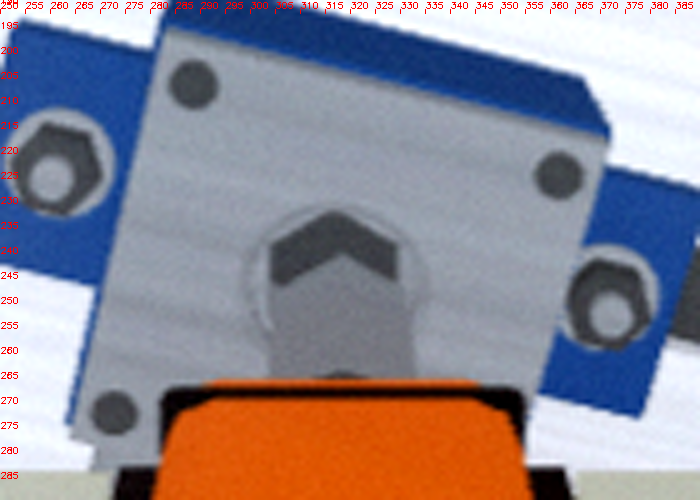

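View pics/side7_c235.png

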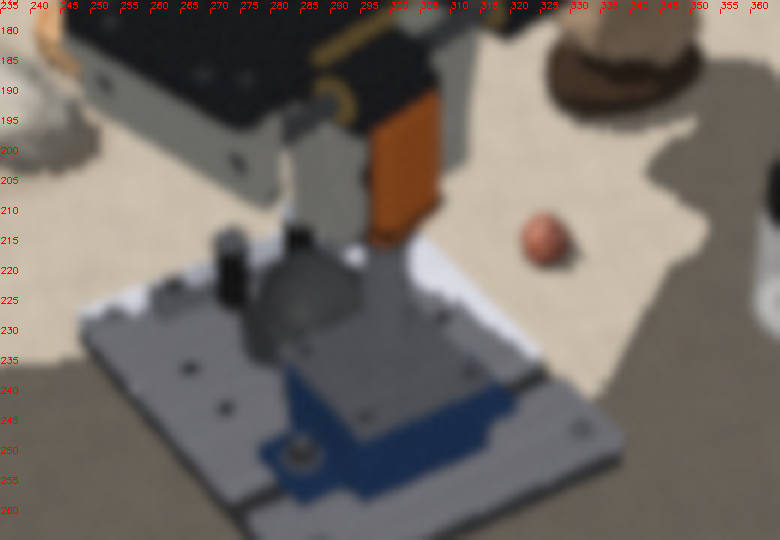

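View pics/scene7_c210.png

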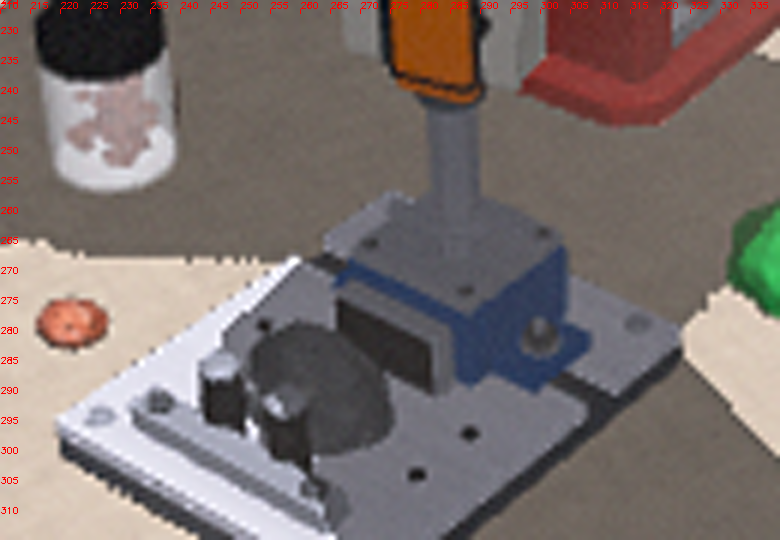

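```bash
python3 st.py
```

```text
7.9 [0.5197 0.0476 0.1227] [-179.9875    0.0353 -146.2772] F [ 0.3569 -0.2228 -1.4999] M [0.0596 0.0182 0.011 ] tipz 0.06099054334399968 op 0.02809291808133928 j6 6.907823283092718
tip [0.5205 0.046  0.061 ] err tool mm [ 0.3764 -0.1553 -0.0002]
```

>>> drive_tool([
  [0.0025, -0.001, 0.03, 0, 0, 0],
  [0.0025, -0.001, 0.06, 0, 0, 0],
  [0.0025, -0.001, 0.075, 0, 0, 0],
  [0.0025, -0.001, 0.075, 0, 0, 0],
  [0.0025, -0.001, 0.075, 0, 0, 0],
])

```text
clock: 8.4
tool_pos: [0.5194, 0.0474, 0.1113]
orientation: [-180.0, 0.0, -146.3]
force: [-0.1, 0.3, -1.8]
opening: 0.0279
```

```bash
python3 st.py
```

```text
8.4 [0.5194 0.0474 0.1113] [-179.987     0.018  -146.2647] F [-0.1413  0.3355 -1.8265] M [ 0.0534  0.0007 -0.0195] tipz 0.04963353940375332 op 0.027851038130309258 j6 6.931329269836205
tip [0.5203 0.0458 0.0496] err tool mm [ 0.0189 -0.0633  0.    ]
```

No contact yet and the tip is inside the recess. Next is slow 1 mm steps.

>>> drive_tool([
  [0, 0, 0.006, 0, 0, 0],
  [0, 0, 0.012, 0, 0, 0],
  [0, 0, 0.018, 0, 0, 0],
  [0, 0, 0.024, 0, 0, 0],
  [0, 0, 0.024, 0, 0, 0],
])

```text
clock: 8.9
tool_pos: [0.5193, 0.0473, 0.1076]
orientation: [-180.0, 0.0, -146.3]
force: [0.7, 0.3, -2.5]
opening: 0.0278
```

```bash
python3 st.py
```

```text
8.9 [0.5193 0.0473 0.1076] [-179.9913    0.0047 -146.2725] F [ 0.7324  0.3273 -2.5044] M [ 0.0295 -0.0229  0.0464] tipz 0.045885652914486215 op 0.027790591340008282 j6 6.9304735836260125
tip [0.5201 0.0457 0.0459] err tool mm [-0.1398 -0.0623  0.    ]
```

>>> drive_tool([
  [0, 0, 0.006, 0, 0, 0],
  [0, 0, 0.012, 0, 0, 0],
  [0, 0, 0.018, 0, 0, 0],
  [0, 0, 0.024, 0, 0, 0],
  [0, 0, 0.024, 0, 0, 0],
])

```text
clock: 9.4
tool_pos: [0.5193, 0.0473, 0.1039]
orientation: [-180.0, 0.0, -146.3]
force: [-0.5, 0.9, -1.0]
opening: 0.0283
```

```bash
python3 st.py
```

```text
9.4 [0.5193 0.0473 0.1039] [-179.991     0.0038 -146.2696] F [-0.5026  0.9161 -1.0089] M [ 0.1068 -0.0585  0.0516] tipz 0.04216754134945191 op 0.0283373494007854 j6 6.931219052960905
tip [0.5202 0.0457 0.0422] err tool mm [-0.1027 -0.0679  0.    ]
```

It's in the hex at 0.042 with almost no force. I'll carry on downward.

>>> drive_tool([
  [0, 0, 0.006, 0, 0, 0],
  [0, 0, 0.012, 0, 0, 0],
  [0, 0, 0.018, 0, 0, 0],
  [0, 0, 0.024, 0, 0, 0],
  [0, 0, 0.03, 0, 0, 0],
  [0, 0, 0.03, 0, 0, 0],
])

```text
clock: 10.0
tool_pos: [0.5193, 0.0473, 0.0992]
orientation: [-180.0, -0.0, -146.3]
force: [0.4, 0.6, -2.1]
opening: 0.0279
```

```bash
python3 st.py
```

```text
10.0 [0.5193 0.0473 0.0992] [-179.9923   -0.0003 -146.2681] F [ 0.3754  0.5659 -2.1451] M [ 0.1292 -0.0901  0.0078] tipz 0.03754362426411673 op 0.027916075892893143 j6 6.930362046922037
tip [0.5202 0.0457 0.0375] err tool mm [-0.0957 -0.0982  0.    ]
```

>>> drive_tool([
  [0, 0, 0.005, 0, 0, 0],
  [0, 0, 0.01, 0, 0, 0],
  [0, 0, 0.015, 0, 0, 0],
  [0, 0, 0.02, 0, 0, 0],
  [0, 0, 0.02, 0, 0, 0],
])

```text
clock: 10.5
tool_pos: [0.5193, 0.0473, 0.0961]
orientation: [-180.0, -0.0, -146.3]
force: [0.8, -0.1, -1.3]
opening: 0.0278
```

```bash
python3 st.py
```

```text
10.5 [0.5193 0.0473 0.0961] [-179.9945   -0.003  -146.2715] F [ 0.8379 -0.117  -1.288 ] M [ 0.1197 -0.0999  0.0165] tipz 0.034438871669182795 op 0.027837816116093313 j6 6.930751952403776
tip [0.5202 0.0457 0.0344] err tool mm [-0.1111 -0.0957  0.    ]
```

>>> drive_tool([
  [-0.0016, -0.0001, 0, 0, 0, 0.125],
  [-0.0031, -0.0004, 0, 0, 0, 0.25],
  [-0.0046, -0.0009, 0, 0, 0, 0.375],
])

```text
clock: 10.8
tool_pos: [0.5204, 0.0478, 0.0963]
orientation: [-180.0, 0.0, -169.1]
force: [1.0, -0.3, -0.9]
opening: 0.0277
```

```bash
python3 st.py
```

```text
10.8 [0.5204 0.0478 0.0963] [-179.9957    0.0424 -169.0575] F [ 1.0454 -0.283  -0.9339] M [ 0.212  -0.3376  0.1888] tipz 0.03460024175558806 op 0.027675370390391606 j6 -15.860698522135017
tip [0.5206 0.046  0.0346] err tool mm [ 0.3013 -0.2001 -0.0002]
```

>>> drive_tool([
  [0, 0, 0, 0, 0, 0],
])

```text
clock: 10.9
tool_pos: [0.5204, 0.0478, 0.0963]
orientation: [-180.0, 0.0, -169.2]
force: [-0.7, 0.0, -2.3]
opening: 0.028
```

```bash
python3 st.py
```

```text
10.9 [0.5204 0.0478 0.0963] [-179.9935    0.0403 -169.1662] F [-0.6629  0.0343 -2.2975] M [0.1301 0.0116 0.0758] tipz 0.03459485646819636 op 0.028004748619285282 j6 -15.97354038229354
tip [0.5205 0.046  0.0346] err tool mm [ 0.2851 -0.2077 -0.0002]
```

>>> drive_tool([
  [-0.0006, -0.0005, 0, 0, 0, 0.125],
  [-0.0015, -0.001, 0, 0, 0, 0.25],
  [-0.003, -0.0018, 0, 0, 0, 0.375],
  [-0.0043, -0.0026, 0, 0, 0, 0.5],
  [-0.0055, -0.0035, 0, 0, 0, 0.625],
  [-0.0067, -0.0045, 0, 0, 0, 0.75],
  [-0.0067, -0.0045, 0, 0, 0, 0.75],
])

```text
clock: 11.6
tool_pos: [0.5216, 0.0475, 0.0963]
orientation: [180.0, 0.0, 145.9]
force: [0.7, 2.1, -2.2]
opening: 0.028
```

```bash
python3 st.py
```

```text
11.6 [0.5216 0.0475 0.0963] [179.9547   0.0321 145.9164] F [ 0.6535  2.1345 -2.1554] M [ 0.7814 -0.1004  0.0048] tipz 0.03460011270628444 op 0.028005084785581363 j6 -60.781853736661354
tip [0.5204 0.0462 0.0346] err tool mm [-0.1388 -0.4568 -0.0003]
```

>>> drive_tool([
  [-0.0006, 0.0015, 0, 0, 0, 0.125],
  [-0.0021, 0.001, 0, 0, 0, 0.25],
  [-0.0036, 0.0006, 0, 0, 0, 0.375],
  [-0.0036, 0.0006, 0, 0, 0, 0.375],
])

```text
clock: 12.0
tool_pos: [0.5221, 0.0472, 0.0963]
orientation: [180.0, 0.0, 123.6]
force: [1.7, -0.2, -1.0]
opening: 0.0278
```

```bash
python3 st.py
```

```text
12.0 [0.5221 0.0472 0.0963] [179.9513   0.0191 123.6307] F [ 1.7285 -0.2259 -1.0191] M [ 0.0776 -0.2029 -0.027 ] tipz 0.03460568241940171 op 0.02779689557493082 j6 -83.01900476101412
tip [0.5205 0.0464 0.0346] err tool mm [-0.4432 -0.5555 -0.0003]
```

>>> drive_tool([
  [0, 0, 0, 0, 0, 0],
  [0, 0, 0, 0, 0, 0],
  [0, 0, 0, 0, 0, 0],
  [0, 0, 0, 0, 0, 0],
  [0, 0, 0, 0, 0, 0],
], fingers=0.2)

```text
clock: 12.5
tool_pos: [0.5221, 0.0472, 0.0964]
orientation: [179.9, 0.0, 123.7]
force: [0.6, 0.6, 0.4]
opening: 0.0521
```

```bash
python3 st.py; python3 - <<'E'
from h import *
from plant import sensors
o=sensors.get_obs()
print(plan(o,[.5203,.0460,.0955],123.6))
E
python3 snap.py 8 wrist scene side;  python3 crop.py wrist8 220 160 200 160 4; python3 crop.py side8 235 175 130 90 6; python3 crop.py scene8 210 225 130 90 6
```

```text
12.5 [0.5221 0.0472 0.0964] [179.9467   0.0188 123.6815] F [0.609  0.6174 0.4438] M [ 0.0498 -0.1284  0.0033] tipz 0.03465263774846077 op 0.052062563196590306 j6 -82.96625240384355
tip [0.5205 0.0464 0.0347] err tool mm [-0.438  -0.5641 -0.0004]
[-0.0001 -0.0143  0.0057  0.0009  0.0003  0.0014]
12.65 [0.522  0.0472 0.0963] [179.9538   0.0182 123.6532] [0.2575 0.026  0.0683] [ 0.071  -0.1699  0.0434]
```

View pics/wrist8_c220.png

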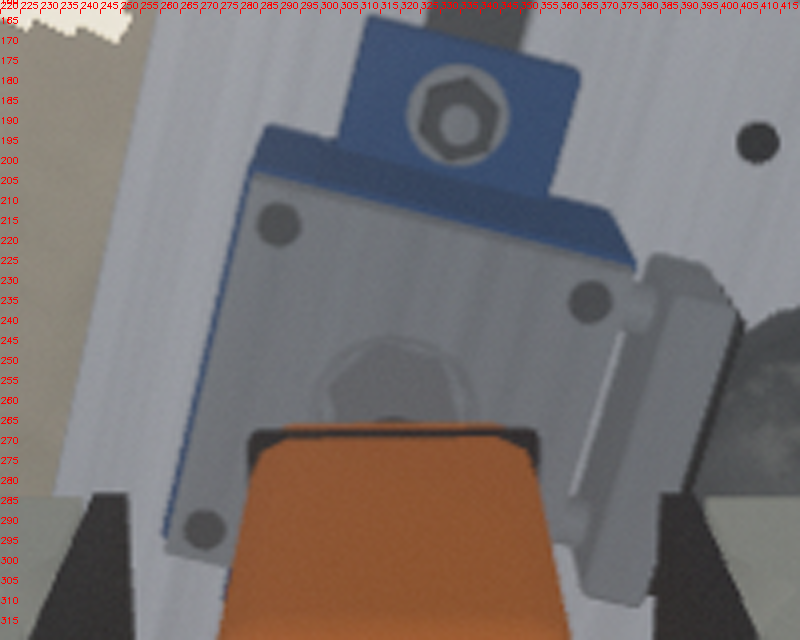

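View pics/scene8_c210.png

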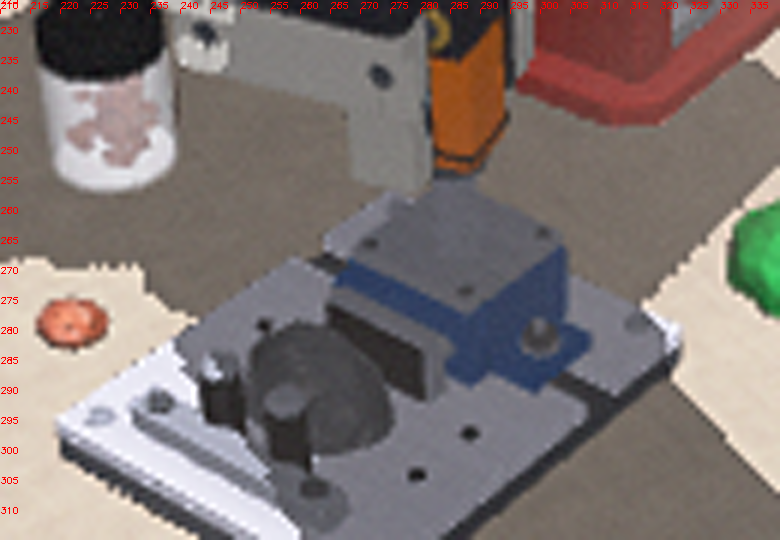

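View pics/side8_c235.png

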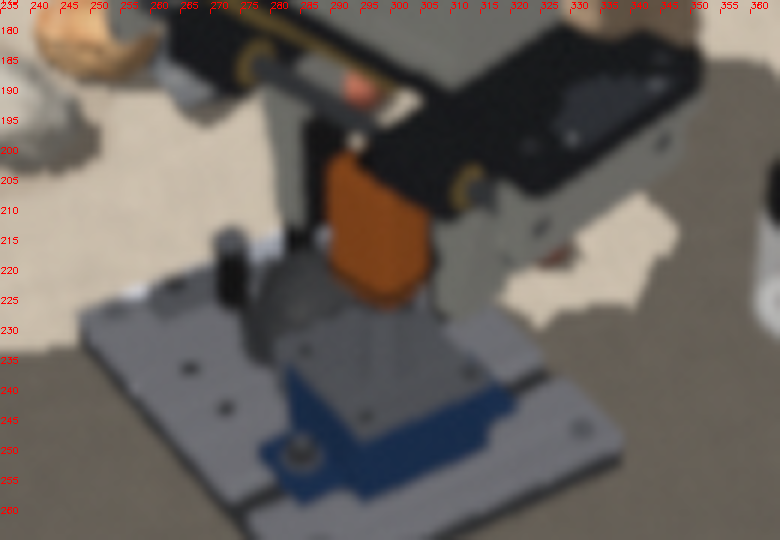

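>>> drive_tool([
  [0, -0.014, 0.004, 0, 0, 0],
  [0, -0.014, 0.004, 0, 0, -0.14],
  [0, -0.014, 0.004, 0, 0, -0.28],
  [0, -0.014, 0.004, 0, 0, -0.42],
  [0, -0.014, 0.004, 0, 0, -0.56],
  [0, -0.014, 0.004, 0, 0, -0.7],
  [0, -0.014, 0.004, 0, 0, -0.75],
])

```text
clock: 13.35
tool_pos: [0.5201, 0.046, 0.0957]
orientation: [180.0, 0.0, 169.0]
force: [0.5, -0.1, -0.2]
opening: 0.0525
```

>>> drive_tool([
  [0, 0, 0, 0, 0, -0.14],
  [0, 0, 0, 0, 0, -0.28],
  [0, 0, 0, 0, 0, -0.42],
  [0, 0, 0, 0, 0, -0.56],
  [0, 0, 0, 0, 0, -0.7],
  [0, 0, 0, 0, 0, -0.75],
  [0, 0, 0, 0, 0, -0.75],
])

```text
clock: 14.05
tool_pos: [0.52, 0.0459, 0.0956]
orientation: [-180.0, 0.0, -146.0]
force: [0.8, -0.3, -0.7]
opening: 0.0526
```

```bash
python3 st.py; python3 - <<'E'
from h import *
from plant import sensors
o=sensors.get_obs()
print(plan(o,[.5203,.0460,.0955],-146.3))
E
python3 snap.py 9 wrist;  python3 crop.py wrist9 220 160 200 160 4
```

```text
14.05 [0.52   0.0459 0.0956] [-179.9857    0.0346 -145.9837] F [ 0.7605 -0.3269 -0.7249] M [-0.0043 -0.0025 -0.0417] tipz 0.03388658179507582 op 0.05262555167100915 j6 7.402888919056203
tip [0.5209 0.0443 0.0339] err tool mm [-0.3201  1.5114 -0.0002]
[-0.0022 -0.0004  0.0006 -0.0002  0.0006  0.0053]
14.1 [0.52   0.0459 0.0956] [-179.9855    0.0354 -146.1055] [ 0.0848 -0.9251 -0.0506] [ 0.0559 -0.049   0.0175]
```

View pics/wrist9_c220.png

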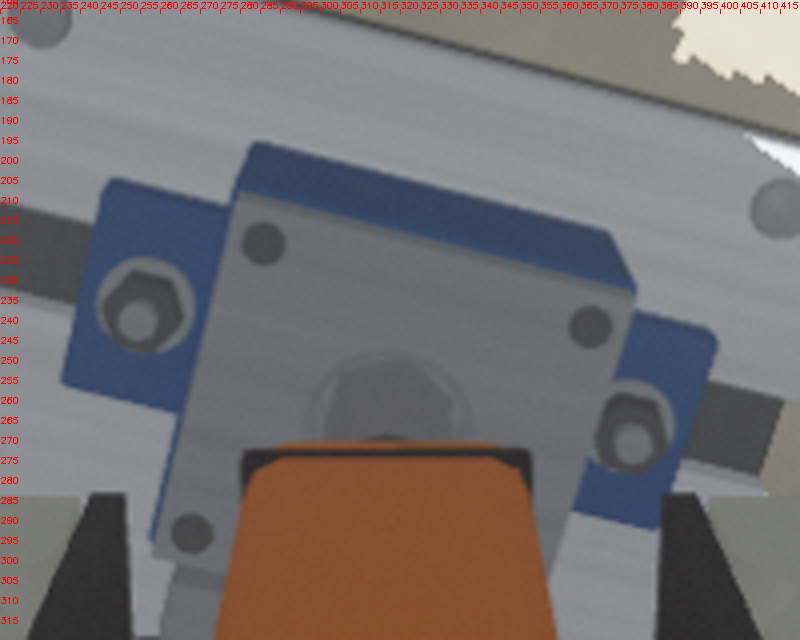

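>>> drive_tool([
  [-0.003, 0, 0, 0, 0, 0],
  [-0.003, 0, 0, 0, 0, 0],
  [-0.003, 0, 0, 0, 0, 0],
  [-0.003, 0, 0, 0, 0, 0],
  [-0.003, 0, 0, 0, 0, 0],
  [-0.003, 0, 0, 0, 0, 0],
  [-0.003, 0, 0, 0, 0, 0],
], fingers=-1)

```text
clock: 14.8
tool_pos: [0.5205, 0.0462, 0.0956]
orientation: [-180.0, 0.1, -146.1]
force: [0.5, 0.4, -0.9]
opening: 0.0277
```

>>> drive_tool([
  [0, 0, 0, 0, 0, 0.125],
  [0, 0, 0, 0, 0, 0.25],
  [0, 0, 0, 0, 0, 0.375],
  [0, 0, 0, 0, 0, 0.5],
  [0, 0, 0, 0, 0, 0.5],
])

```text
clock: 15.3
tool_pos: [0.5206, 0.0463, 0.0956]
orientation: [180.0, 0.1, -176.2]
force: [0.6, 0.1, -1.2]
opening: 0.0279
```

```bash
python3 st.py
```

```text
15.3 [0.5206 0.0463 0.0956] [ 179.9841    0.0601 -176.2135] F [ 0.5577  0.0707 -1.1758] M [ 0.4031 -0.3659  0.039 ] tipz 0.033911728237238 op 0.02789167490359896 j6 -22.838104784898544
tip [0.5206 0.0445 0.0339] err tool mm [0.2029 1.2159 0.0001]
```

>>> drive_tool([
  [0, 0, 0, 0, 0, 0.125],
  [0, 0, 0, 0, 0, 0.25],
  [0, 0, 0, 0, 0, 0.375],
  [0, 0, 0, 0, 0, 0.5],
])

```text
clock: 15.7
tool_pos: [0.5207, 0.0464, 0.0956]
orientation: [179.9, 0.1, 153.7]
force: [0.7, 0.8, -1.3]
opening: 0.0279
```

```bash
python3 st.py
```

```text
15.7 [0.5207 0.0464 0.0956] [179.9472   0.0534 153.745 ] F [ 0.7435  0.8444 -1.3079] M [ 0.3591 -0.4033  0.1999] tipz 0.03393679229081193 op 0.027932342215876538 j6 -52.88555831718074
tip [0.5198 0.0449 0.0339] err tool mm [-0.0798  0.9763  0.001 ]
```

>>> drive_tool([
  [0, 0, 0, 0, 0, 0],
])

```text
clock: 15.8
tool_pos: [0.5207, 0.0463, 0.0956]
orientation: [180.0, 0.1, 153.8]
force: [0.6, 0.6, -0.7]
opening: 0.0278
```

```bash
python3 st.py
```

```text
15.8 [0.5207 0.0463 0.0956] [179.9509   0.052  153.8383] F [ 0.5645  0.5532 -0.719 ] M [ 0.2948 -0.2309  0.0592] tipz 0.03391788864396215 op 0.027827199163809557 j6 -52.79385838204218
tip [0.5198 0.0448 0.0339] err tool mm [-0.0997  1.0073  0.001 ]
```

>>> drive_tool([
  [0, 0, 0, 0, 0, 0.125],
  [0, 0, 0, 0, 0, 0.25],
])

```text
clock: 16.0
tool_pos: [0.5207, 0.0464, 0.0956]
orientation: [179.9, 0.0, 139.0]
force: [2.3, 0.3, -1.9]
opening: 0.0276
```

```bash
python3 st.py
```

```text
16.0 [0.5207 0.0464 0.0956] [179.9377   0.0432 138.9695] F [ 2.3055  0.2606 -1.9482] M [ 0.2714 -0.4282  0.1505] tipz 0.03391527521330729 op 0.02755740806245517 j6 -67.66902129732638
tip [0.5195 0.0452 0.0339] err tool mm [-0.2621  0.9418  0.0012]
```

>>> drive_tool([
  [0, 0, 0, 0, 0, 0.125],
  [0, 0, 0, 0, 0, 0.25],
])

```text
clock: 16.2
tool_pos: [0.5208, 0.0464, 0.0956]
orientation: [179.9, 0.0, 124.1]
force: [0.7, -0.3, -0.3]
opening: 0.0281
```

```bash
python3 st.py
```

```text
16.2 [0.5208 0.0464 0.0956] [179.9291   0.0296 124.0849] F [ 0.6603 -0.283  -0.291 ] M [ 0.2745 -0.4999  0.1786] tipz 0.03391727046837822 op 0.028115110322768568 j6 -82.55757948477894
tip [0.5192 0.0455 0.0339] err tool mm [-0.4525  0.9702  0.0014]
```

>>> drive_tool([
  [0, 0, 0, 0, 0, 0],
])

```text
clock: 16.3
tool_pos: [0.5208, 0.0464, 0.0956]
orientation: [179.9, 0.0, 124.3]
force: [0.8, 0.2, -0.8]
opening: 0.028
```

```bash
python3 st.py;python3 snap.py 10 wrist scene side;  python3 crop.py wrist10 220 160 200 160 4; python3 crop.py side10 235 175 130 90 6; python3 crop.py scene10 210 225 130 90 6; python3 st.py
```

```text
16.3 [0.5208 0.0464 0.0956] [179.9298   0.0305 124.3065] F [ 0.8011  0.2128 -0.7989] M [ 0.2805 -0.3953  0.0556] tipz 0.03390404387555274 op 0.027975216803698577 j6 -82.3362091677393
tip [0.5193 0.0455 0.0339] err tool mm [-0.4411  0.9688  0.0014]
16.45 [0.5208 0.0464 0.0956] [179.9301   0.0293 124.4411] [0.3024 0.6308 0.0934] [ 0.2481 -0.4867  0.02  ]
16.45 [0.5208 0.0464 0.0956] [179.9301   0.0293 124.4411] F [0.3024 0.6308 0.0934] M [ 0.2481 -0.4867  0.02  ] tipz 0.03390548714136669 op 0.027909891093518994 j6 -82.20059134398892
tip [0.5192 0.0455 0.0339] err tool mm [-0.4515  0.9812  0.0014]
```

View pics/wrist10_c220.png

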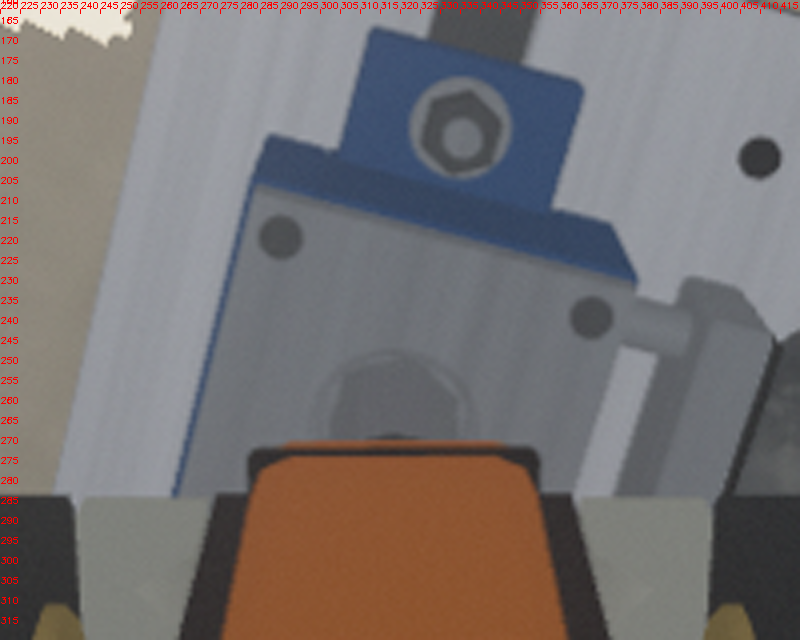

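View pics/scene10_c210.png

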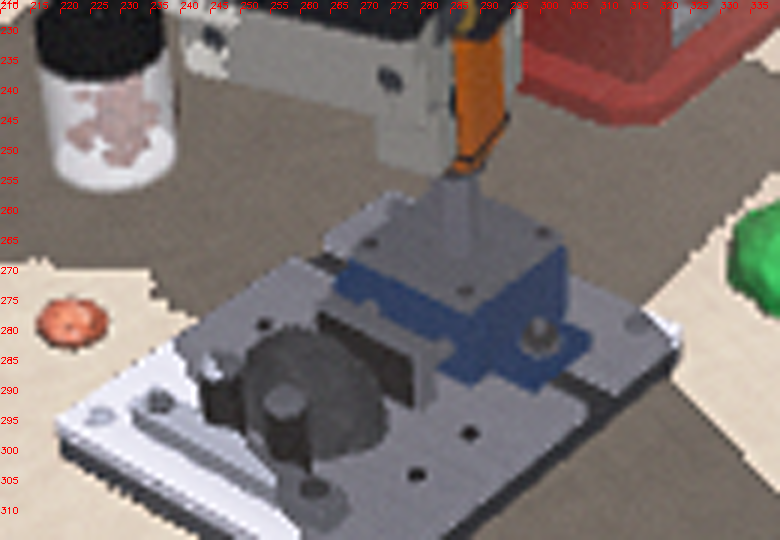

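>>> drive_tool([
  [0, 0, 0, 0, 0, 0],
  [0, 0, 0, 0, 0, 0],
  [0, 0, 0, 0, 0, 0],
  [0, 0, 0, 0, 0, 0],
], fingers=0.2)

```text
clock: 16.85
tool_pos: [0.5207, 0.0463, 0.0956]
orientation: [179.9, 0.0, 124.5]
force: [-0.1, 0.2, 0.2]
opening: 0.051
```

>>> drive_tool([
  [0, 0, 0, 0, 0, -0.14],
  [0, 0, 0, 0, 0, -0.28],
  [0, 0, 0, 0, 0, -0.42],
  [0, 0, 0, 0, 0, -0.56],
  [0, 0, 0, 0, 0, -0.7],
  [0, 0, 0, 0, 0, -0.75],
])

```text
clock: 17.45
tool_pos: [0.5207, 0.0463, 0.0957]
orientation: [180.0, 0.1, 169.8]
force: [-0.6, 0.6, -0.4]
opening: 0.0526
```

>>> drive_tool([
  [0, 0, 0, 0, 0, -0.14],
  [0, 0, 0, 0, 0, -0.28],
  [0, 0, 0, 0, 0, -0.42],
  [0, 0, 0, 0, 0, -0.56],
  [0, 0, 0, 0, 0, -0.7],
  [0, 0, 0, 0, 0, -0.75],
  [0, 0, 0, 0, 0, -0.75],
])

```text
clock: 18.15
tool_pos: [0.5206, 0.0463, 0.0956]
orientation: [-180.0, 0.1, -145.1]
force: [0.6, 0.3, -0.1]
opening: 0.0524
```

```bash
python3 st.py; python3 - <<'E'
from h import *
from plant import sensors
o=sensors.get_obs()
print(plan(o,[.5204,.0461,.0955],-146.3))
E
python3 snap.py 11 wrist;  python3 crop.py wrist11 220 160 200 160 4
```

```text
18.15 [0.5206 0.0463 0.0956] [-179.9702    0.0572 -145.1255] F [ 0.6034  0.3284 -0.1381] M [ 0.0487 -0.0041 -0.0116] tipz 0.03394278704011389 op 0.05242777673529374 j6 8.234425029138867
tip [0.5216 0.0447 0.0339] err tool mm [ 0.4584  1.573  -0.0013]
[ 0.0019  0.0001  0.0009 -0.0005  0.001   0.0196]
18.2 [0.5206 0.0463 0.0956] [-179.9727    0.0594 -145.2494] [ 0.7189 -0.1801  0.4022] [ 0.0594  0.0117 -0.0063]
```

View pics/wrist11_c220.png

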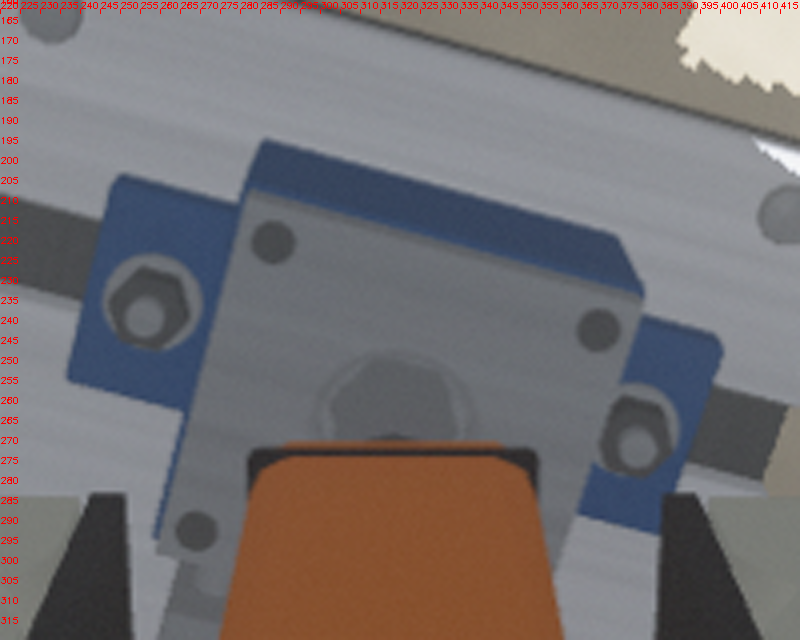

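>>> drive_tool([
  [0, 0, 0, 0, 0, 0],
  [0, 0, 0, 0, 0, 0],
  [0, 0, 0, 0, 0, 0],
  [0, 0, 0, 0, 0, 0],
  [0, 0, 0, 0, 0, 0],
  [0, 0, 0, 0, 0, 0],
], fingers=-1)

```text
clock: 18.8
tool_pos: [0.5207, 0.0463, 0.0957]
orientation: [-180.0, 0.1, -145.3]
force: [-0.1, 0.9, -0.3]
opening: 0.0278
```

>>> drive_tool([
  [0, 0, 0, 0, 0, 0.1],
  [0, 0, 0, 0, 0, 0.2],
  [0, 0, 0, 0, 0, 0.3],
])

```text
clock: 19.1
tool_pos: [0.5207, 0.0463, 0.0956]
orientation: [-180.0, 0.1, -163.5]
force: [1.1, -0.0, -1.8]
opening: 0.0279
```

```bash
cat > q.py <<'E'
from plant import sensors
o=sensors.get_obs(); print(o['clock'],'yaw',o['orientation'][2].round(1),'F',o['force'].round(1),'M',o['moment'].round(3),'tau6',o['tau'][5].round(3),o['opening'].round(4))
E
python3 q.py
```

```text
Traceback (most recent call last):
  File "q.py", line 2, in <module>
    o=sensors.get_obs(); print(o['clock'],'yaw',o['orientation'][2].round(1),'F',o['force'].round(1),'M',o['moment'].round(3),'tau6',o['tau'][5].round(3),o['opening'].round(4))
                                                                                                                                                          ^^^^^^^^^^^^^^^^^^
AttributeError: 'float' object has no attribute 'round'
```

>>> drive_tool([
  [0, 0, 0, 0, 0, 0],
])

```text
clock: 19.2
tool_pos: [0.5207, 0.0463, 0.0956]
orientation: [-180.0, 0.1, -163.6]
force: [0.1, 0.8, -0.2]
opening: 0.0279
```

```bash
python3 q.py
```

```text
Traceback (most recent call last):
  File "q.py", line 2, in <module>
    o=sensors.get_obs(); print(o['clock'],'yaw',o['orientation'][2].round(1),'F',o['force'].round(1),'M',o['moment'].round(3),'tau6',o['tau'][5].round(3),o['opening'].round(4))
                                                                                                                                                          ^^^^^^^^^^^^^^^^^^
AttributeError: 'float' object has no attribute 'round'
```

>>> drive_tool([
  [0, 0, 0, 0, 0, 0.1],
  [0, 0, 0, 0, 0, 0.2],
])

```text
clock: 19.4
tool_pos: [0.5207, 0.0463, 0.0956]
orientation: [-180.0, 0.1, -175.6]
force: [0.2, -0.0, -0.4]
opening: 0.0274
```

```bash
python3 q.py
```

```text
Traceback (most recent call last):
  File "q.py", line 2, in <module>
    o=sensors.get_obs(); print(o['clock'],'yaw',o['orientation'][2].round(1),'F',o['force'].round(1),'M',o['moment'].round(3),'tau6',o['tau'][5].round(3),o['opening'].round(4))
                                                                                                                                                          ^^^^^^^^^^^^^^^^^^
AttributeError: 'float' object has no attribute 'round'
```

>>> drive_tool([
  [0, 0, 0, 0, 0, 0],
])

```text
clock: 19.5
tool_pos: [0.5207, 0.0463, 0.0956]
orientation: [-180.0, 0.1, -175.5]
force: [0.0, -0.0, 0.1]
opening: 0.0276
```

```bash
python3 q.py
```

```text
Traceback (most recent call last):
  File "q.py", line 2, in <module>
    o=sensors.get_obs(); print(o['clock'],'yaw',o['orientation'][2].round(1),'F',o['force'].round(1),'M',o['moment'].round(3),'tau6',o['tau'][5].round(3),o['opening'].round(4))
                                                                                                                                                          ^^^^^^^^^^^^^^^^^^
AttributeError: 'float' object has no attribute 'round'
```

My readout script failed and I turned 30° without a torque reading. I'll fix it and read before going further.

```bash
sed -i "s/o\['opening'\].round(4)/round(o['opening'],4)/" q.py; python3 q.py; python3 snap.py 12 wrist scene side; python3 q.py; python3 crop.py scene12 210 225 130 90 6;python3 crop.py side12 235 175 130 90 6
```

```text
19.5 yaw -175.5 F [ 0.  -0.   0.1] M [0.115 0.002 0.082] tau6 -1.576 0.0276
19.65 [0.5207 0.0463 0.0956] [-179.9894    0.0695 -175.3646] [-0.3871  0.5285 -0.8812] [ 0.0875 -0.0516  0.0925]
19.65 yaw -175.4 F [-0.4  0.5 -0.9] M [ 0.087 -0.052  0.093] tau6 -0.11 0.0274
```

View pics/scene12_c210.png

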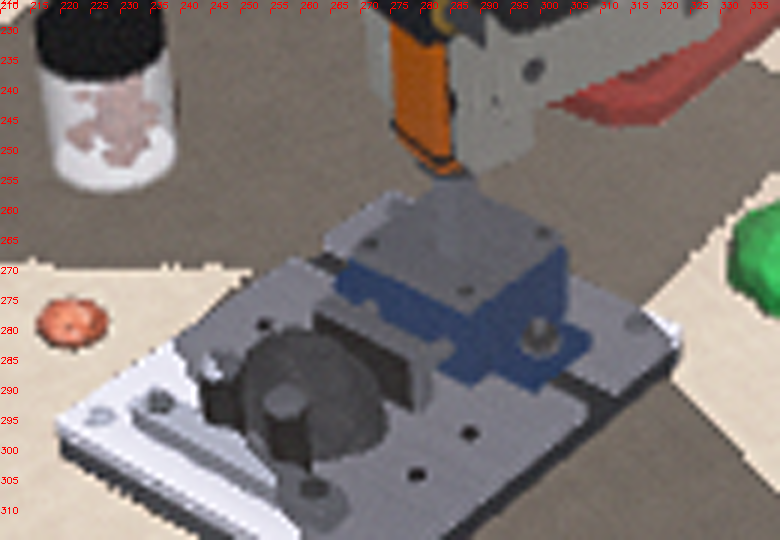

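View pics/side12_c235.png

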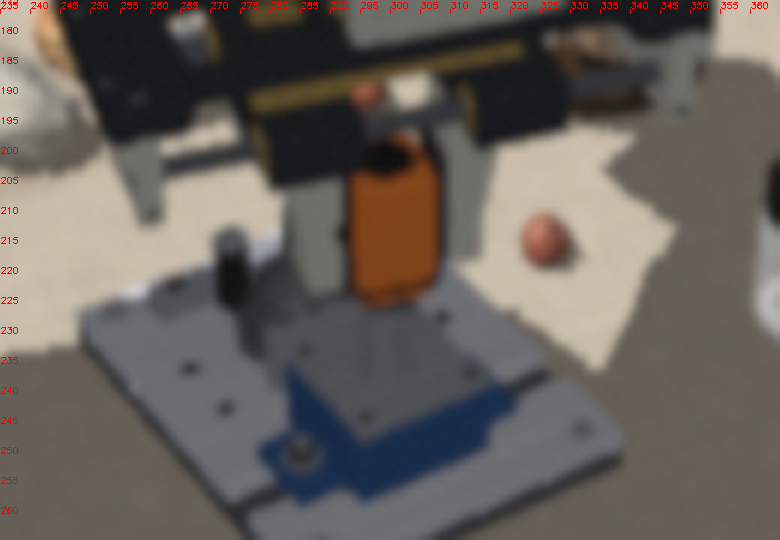

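```bash
cat > avg.py <<'E'
from plant import sensors,vision
import numpy as np
m=[];t=[]
for i in range(8):
    vision.snapshot("wrist"); o=sensors.get_obs(); m.append(o['moment']);t.append(o['tau'][5])
m=np.array(m); print(o['clock'],'yaw',round(o['orientation'][2],2),'M',m.mean(0).round(3),'+-',m.std(0).round(3),m[:,2].round(3),np.mean(t).round(3))
E
python3 avg.py
```

```text
20.05 yaw -175.56 M [ 0.091 -0.126  0.122] +- [0.015 0.028 0.014] [0.113 0.104 0.15  0.128 0.107 0.13  0.124 0.122] -0.081
```

>>> drive_tool([
  [0, 0, 0, 0, 0, 0.06],
])

```text
clock: 20.15
tool_pos: [0.5208, 0.0463, 0.0956]
orientation: [-180.0, 0.1, -179.1]
force: [0.6, -0.1, -0.4]
opening: 0.0276
```

```bash
python3 q.py
```

```text
20.15 yaw -179.1 F [ 0.6 -0.1 -0.4] M [ 0.086 -0.124  0.244] tau6 1.527 0.0276
```

>>> drive_tool([
  [0, 0, 0, 0, 0, 0.06],
])

```text
clock: 20.25
tool_pos: [0.5208, 0.0463, 0.0956]
orientation: [-180.0, 0.1, 177.2]
force: [0.6, -0.2, -0.9]
opening: 0.0281
```

```bash
python3 q.py;python3 avg.py
```

```text
20.25 yaw 177.2 F [ 0.6 -0.2 -0.9] M [ 0.116 -0.121  0.295] tau6 0.821 0.0281
20.65 yaw 177.3 M [ 0.089 -0.137  0.169] +- [0.037 0.034 0.031] [0.225 0.177 0.136 0.14  0.164 0.153 0.21  0.148] -0.257
```

Moving torque has risen from about 0.18 to about 0.29 N m and the resting torque stays near 0.15. That puts the stone at roughly 35–45 N, so I'm stopping and releasing.

>>> drive_tool([
  [0, 0, 0, 0, 0, 0],
  [0, 0, 0, 0, 0, 0],
  [0, 0, 0, 0, 0, 0],
  [0, 0, 0, 0, 0, 0],
  [0, 0, 0, 0, 0, 0],
], fingers=0.3)

```text
clock: 21.15
tool_pos: [0.5207, 0.0463, 0.0956]
orientation: [-180.0, 0.1, 177.3]
force: [0.7, 0.1, 0.2]
opening: 0.0559
```

>>> drive_tool([
  [0, 0, -0.1, 0, 0, 0],
  [0, 0, -0.25, 0, 0, 0],
  [0, 0, -0.45, 0, 0, 0],
  [0, 0, -0.7, 0, 0, 0],
  [0, 0, -0.7, 0, 0, 0],
  [0, 0, -0.7, 0, 0, 0],
])

```text
clock: 21.75
tool_pos: [0.521, 0.0466, 0.2015]
orientation: [179.9, 0.2, 177.3]
force: [-0.7, -0.9, -0.6]
opening: 0.0572
```

```bash
python3 q.py; python3 snap.py 13 wrist scene side; python3 crop.py scene13 210 205 130 110 6;python3 crop.py side13 235 175 130 90 6
```

```text
21.75 yaw 177.3 F [-0.7 -0.9 -0.6] M [0.091 0.047 0.022] tau6 0.003 0.0572
21.9 [0.5199 0.0461 0.1995] [-179.9572   -0.0315  177.2937] [-0.1992 -0.5422 -0.8085] [ 0.1203 -0.0469  0.0249]
```

View pics/scene13_c210.png

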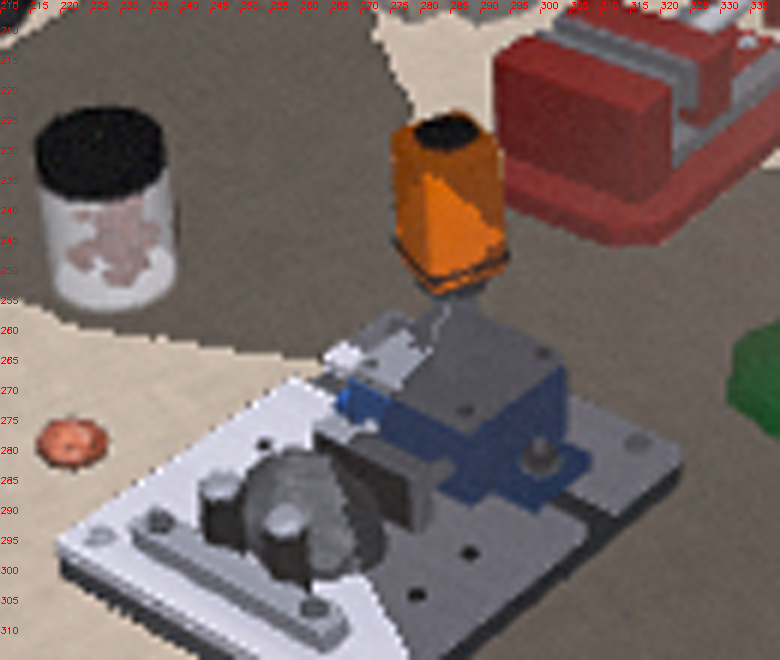

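View pics/side13_c235.png

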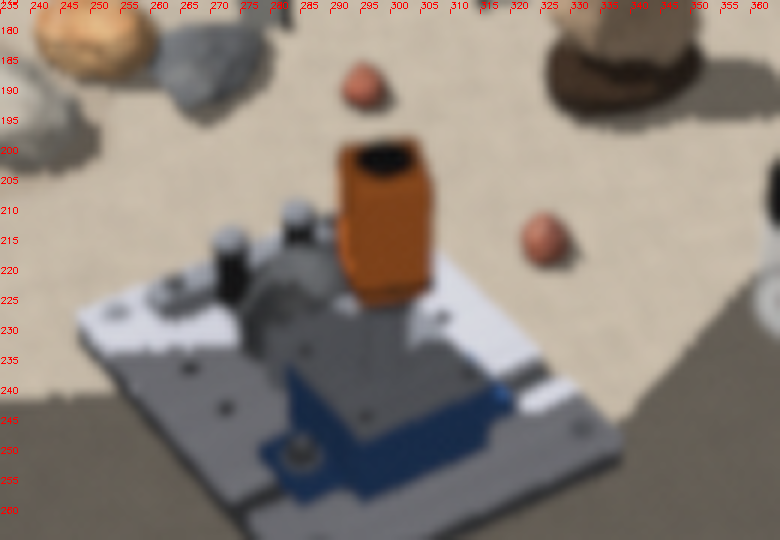

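View pics/wrist13.png

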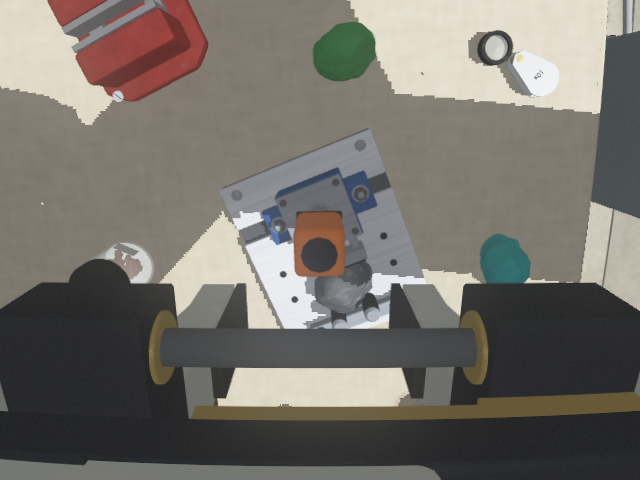

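```bash
python3 q.py; python3 -c "
from plant import ticket; print(ticket.close_job())"
```

```text
21.9 yaw 177.3 F [-0.2 -0.5 -0.8] M [ 0.12  -0.047  0.025] tau6 0.0 0.0572
the job is handed in; nothing more can be done
None
```

The stone is clamped, the key is standing in the socket, and I handed the job in at 21.9 s. The hand-in gives no verdict. The clamp force is my estimate from torque, because nothing measures it directly.

- **Seating:** I took the hex key from its block and lined it up with the socket using the wrist camera. It went in with under about 2 N of contact force, to roughly 12–13 mm deep in the hex.
- **Turning:** I turned it clockwise about 217° (90 + 90 + 37), with two regrasps, which is about 2.4 quarter turns.
- **Firmness:** The turning torque rose from about 0.18 to 0.29 N m, so I put the stone at about 40 N against the pins.
- **Last pictures:** The key is upright in the socket and the stone sits between the jaw and both pins. The jar and the tan viewing stone look unmoved, and the gripper is well clear above the key.

Two checks did not go cleanly:
- **Resting torque:** After the last turn, the held key kept about 0.15 N m at rest, where the text says about 0.05. I put the excess down to the arm still pushing towards its target.
- **Missed reading:** My torque readout failed during the first 30° of the last turn, so I turned that far without a reading. I fixed it and took fresh readings before the final few degrees.

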